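# Lay out the probe check on the granite plate

## Task

Lay out the probe check: set the steel parallel block flat and midway between the two red posts, lengthwise along the line from post to post, and stand the brass cylinder upright on the middle of that block. Lay the steel ring gauge flat on the middle of the blue riser, and stand the white reference ball, never tipping it over, on the granite beside the riser's yellow face, in line with the middle of that face and with a 30 mm gap between the face and the ball's round foot. Leave the silver cylinder where it is.

Things in the scene. Friction and masses are not known exactly. Their poses are not given: they have to be found in the camera images.
- parallel: Loose bright steel parallel block, 80 x 40 x 25 mm (its own x, y, z), about 0.5 kg. Origin: centre of its underside; x runs along its length, z up. It starts lying flat at any yaw.
- brass_master: Loose yellow brass cylinder standing upright, diameter 36, height 50 mm, about 0.4 kg. Origin: centre of its underside, z up along its axis.
- ring_gauge: Loose bright steel ring lying flat, outer diameter 56, bore 28, height 22 mm, about 0.3 kg. Origin: centre of its underside, z up along its axis.
- ref_ball: Loose reference ball on a stand: white round foot of diameter 50 and height 15 mm, black upright stem of diameter 12 mm from 15 to 62 mm above the table, white ball of diameter 25 mm with its centre 70 mm up (top at 82.5 mm), about 0.2 kg, foot-heavy. Origin: centre of the foot's underside, z up along the stem.
- gate: Fixed aluminium base plate, 60 x 180 x 4 mm (its own x, y, z), lying on the granite, with two upright red posts on it at y = +70 and y = -70 mm (diameter 14 mm, tops 45 mm above the granite). Origin: centre of the plate's underside, on the granite, midway between the posts; y runs from post to post. The steel block goes on the plate's upper face (4 mm up).
- riser: Fixed blue riser block, 80 x 80 x 40 mm, flat top 40 mm above the granite. Origin: centre of its underside. Its +x side face (40 mm from the centre) and the edge of the top above it are yellow; that face looks roughly to world +x, away from the robot (yaw within 0.45 rad of 0). z up.
- silver_master: Bystander, loose: silver aluminium cylinder standing upright among the other things, diameter 36, height 50 mm. Not to be moved. Origin: centre of its underside.
- plug: Bystander, fixed: small green plug screwed into the granite among the loose things, diameter 24, height 12 mm. Not part of the job. Origin: centre of its underside.
Mind the look-alikes: they are no part of the job. Leave any pink look-alike of the parallel alone.

How it is judged:
At the end, for the whole second after the job is handed in: Block midway between the posts (12 mm, 0.2 rad to their line); brass cylinder upright on it and ring flat on the riser, each within 12 mm of centre; ball upright on the granite, foot 15 to 45 mm from the yellow face, within 15 mm of its middle line; all at rest (x of parallel in the frame of gate between -0.012 and 0.012 m and y of parallel in the frame of gate between -0.012 and 0.012 m and z of parallel in the frame of gate between 0.001 and 0.008 m and angle between the x axis of parallel and the y axis of gate, either way round below 0.2 rad and horizontal distance between brass_master and parallel below 0.012 m and z of brass_master in the frame of parallel between 0.021 and 0.029 m and angle between each of brass_master, ring_gauge, ref_ball's own z axis and vertical below 0.1 rad and horizontal distance between ring_gauge and riser below 0.012 m and z of ring_gauge in the frame of riser between 0.036 and 0.044 m and x of ref_ball in the frame of riser between 0.08 and 0.11 m and y of ref_ball in the frame of riser between -0.015 and 0.015 m and height (world z) of ref_ball between -0.004 and 0.004 m and linear speed of each of parallel, brass_master, ring_gauge, ref_ball below 0.02 m/s); the robot touches nothing.
It fails at once if the silver cylinder was moved more than 25 mm (distance of silver_master from where it was at the start of the episode above 0.025 m).
It fails at once if the reference ball was tipped over (angle between ref_ball's own z axis and vertical above 0.7 rad).
It also fails if it takes over 104 s, if anything falls off the work surface, if the arm or the gripper's body presses on something with over 40 N, if the wrist force passes 120 N, or if a joint passes its speed limit or range.

## Robot

A 7-joint arm with a two-finger parallel gripper is mounted at the origin on the work surface. World frame = base frame: x ahead of the robot, y to its left, z up, the work surface at z = 0. Lengths are in m, angles in rad, forces in N, time in s.
With the tool pointing down it reaches from about 0.4 to 0.85 m from the base axis. Payload 4.4 kg.
Tool frame: the origin (TCP) lies on the front face of the gripper's body, between the roots of the fingers; the fingertips stand 97 mm ahead of it and the grasp point (between the pads) lies 78 mm ahead of it; x points along the fingers, z is the direction in which the jaws open and shut, and the axes are right-handed (so a half turn about x gives the same grasp; the last joint's range is limited). The gripper opens to 94 mm and grips with 3 to 60 N. Pads are 16 mm wide; open, the fingers measure 119 mm over their backs; the gripper's body (75 mm by 177 mm) begins 78 mm behind the grasp point.
Start: joints at [-1.257, 0.628, 0.038, 1.517, -0.027, 0.996, -0.02], TCP at [0.241, 0.604, 0.303] pointing down, gripper open.
Joint ranges: [-3.06, 3.06], [-0.37, 2.12], [-1.25, 1.32], [0.18, 2.47], [-1.1, 4.24], [0.23, 1.98], [-2.94, 2.94]. Speed limits (rad/s): [2.57, 2.57, 3.14, 3.14, 3.14, 3.14, 3.14].

## Interface

Orientations are given as [roll, pitch, yaw] about the fixed x, y, z axes, in that order (R = Rz(yaw) Ry(pitch) Rx(roll)).
In Python, from station import telemetry, optics, order gives the robot as it stands. The module is installed in compiled form; this text tells all that it offers.
- The arm moves only by the tool jog_arm, never from a script. Its argument "motion" is a list of rows, each a list of 2 entries, a list of its own where there are three numbers: the shift along the tool's x, y, z in m, then the turn, a rotation vector about the tool's x, y, z in rad. A call has 1 to 5 rows; each row shifts and turns the commanded pose from where the row before left it, along the tool's axes as they then stand; what a row does not reach is not made up. A row lasts 1/12 s, in which the tool goes at most 41.7 mm and 7.16 degrees, less where a joint would pass 70% of its speed; a pose out of reach is approached as far as the arm can. A call with a gripper value outside its range is refused whole. "fingers" is the opening in per cent of the stroke, from 0 (shut) to 100 (fully open), set as the call begins (left out, the last holds). The fingers move at their own pace and stop on an object; "grip_force" is the grip in N (left out, the last holds). Time passes only in rows, so rows that do not move let the fingers close. It gives the time, the measured TCP pose, the force and the opening at its end, in the units of the state.
- telemetry.state(): the state, without advancing time (a new reading comes with each control period).
- optics.snapshot(name): name is "scene" or "side" or "wrist"; returns the picture (400x640x3 uint8, red, green, blue); there is no depth.
- optics.get_calibration(name): a dict with "vfov" (degrees; the focal length in pixels is half the picture's height over the tangent of half this angle, whatever the lens; pixels are square), "cx", "cy" (the principal point, pixels), "distortion" ([k1, k2, p1, p2, k3] as OpenCV has them; the pictures are not rectified), "R" (3x3) and "t" (3): a world point X has camera coordinates R X + t. Camera axes: x right, y down, z forward; pixel columns grow to the right and rows downward; lengths in m; the calibration is good to about 2 mm. A picture is of the moment at which its call begins: read the wrist's pose just before it. get_calibration takes no time and is no camera call; for the wrist camera it gives the pose at the moment of the call.
- order.job_done(): hands the job in, once; it reports no verdict.
The state is a dict: "time": time; "joint_pos": joint angles; "qvel": joint speeds; "joint_torque": joint torques, N m; "ee_pos": TCP position; "tool_rot": TCP orientation; "ft_force": force on the tool from outside, world axes, zero at the start; "moment": the same for the moment, N m; "finger_gap": opening from 0.0 (shut) to 1.0 (fully open).
Only numpy, scipy, OpenCV 4.12 (cv2) and the standard library are available. Lean on these libraries where they do the work, as an engineer would, in place of code of your own. Each camera call takes 0.05 s, during which the arm holds its last target.

## Working session

There is one attempt and no reset: what is moved stays moved. The work goes in short steps, Python scripts to look and compute and a tool call to move; the robot and the scene stay as the last step left them, time stands still between calls to the robot, and variables do not carry over. Pictures are saved under pics/ and viewed, and the job is handed in when it is done.

Besides the shell and the picture viewer there is one more tool, called as name(argument=value, ...), one argument or row to a line, values as JSON. jog_arm: Moves the arm, as the interface text tells. Its arguments: {"type":"object","properties":{"motion":{"type":"array"},"fingers":{"type":"number"},"grip_force":{"type":"number"}},"required":["motion"]}

```bash
mkdir -p pics; python3 - <<'E'
from station import telemetry, optics
import cv2
s=telemetry.state();print(s)
for n in ["scene","side","wrist"]:
    c=optics.get_calibration(n);print(n,c)
    im=optics.snapshot(n);cv2.imwrite(f"pics/{n}0.png",im[:,:,::-1])
E
```

```text
{'time': 0.0, 'joint_pos': array([-1.25679965,  0.62929037,  0.03845844,  1.51834326, -0.02697614,
        0.99626675, -0.02000845]), 'qvel': array([-5.69660902e-04,  1.08060871e-03, -2.53414939e-04,  9.49374127e-04,
        2.47016120e-04, -1.29557043e-03,  2.14258873e-05]), 'joint_torque': array([ 4.57333772e-04, -5.49751782e+01,  1.14388123e+00, -1.86645412e+01,
       -5.21008484e-02,  2.34593143e-02,  1.52305838e-04]), 'ee_pos': array([0.24078673, 0.60325396, 0.3017983 ]), 'tool_rot': array([-3.11381763,  1.56900697, -1.92282622]), 'ft_force': array([-0.42662885,  0.23277254, -0.45836828]), 'moment': array([-0.01481853,  0.01849552, -0.00467734]), 'finger_gap': 1.0051961612589793}
scene {'vfov': 48.4648368666637, 'cx': 330.02072683344375, 'cy': 201.71551200321127, 'distortion': array([0.01711889, 0.        , 0.        , 0.        , 0.        ]), 'R': array([[-0.47924046,  0.87765062, -0.00761369],
       [ 0.76241412,  0.41198688, -0.49899051],
       [-0.43480259, -0.24494123, -0.866574  ]]), 't': array([ 0.26490069, -0.42861225,  1.26077512])}
side {'vfov': 48.8666078594279, 'cx': 309.57880005353536, 'cy': 198.663038702807, 'distortion': array([-0.11080166,  0.        ,  0.        ,  0.        ,  0.        ]), 'R': array([[ 0.74090213, -0.67127641,  0.02126071],
       [-0.32441386, -0.38542185, -0.86383196],
       [ 0.58806436,  0.63311766, -0.50333124]]), 't': array([-0.42092586,  0.24450199,  0.63188463])}
wrist {'vfov': 65.71593775733797, 'cx': 323.4613046119627, 'cy': 200.34842620551248, 'distortion': array([-0.02844156,  0.        ,  0.        ,  0.        ,  0.        ]), 'R': array([[ 0.37141315,  0.9284643 , -0.00251351],
       [ 0.89023613, -0.3553493 ,  0.28496757],
       [ 0.26368904, -0.10807832, -0.95853386]]), 't': array([-0.64871991, -0.02862709,  0.3936923 ])}
```

View pics/scene0.png

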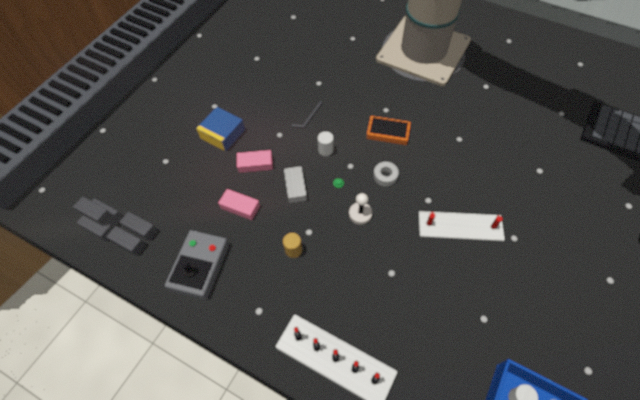

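View pics/side0.png

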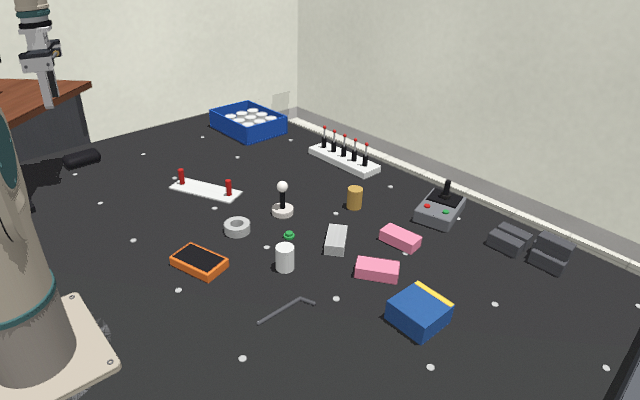

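View pics/wrist0.png

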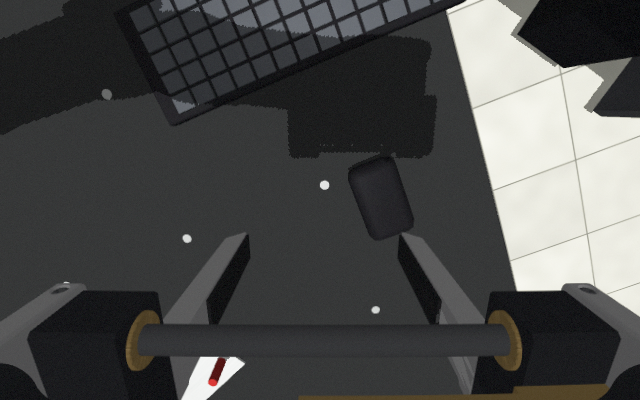

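Candidates in the scene view:
- **Parallel:** bright steel at (295,184). The look-alikes are pink blocks at (254,161) and (239,204), and dark grey blocks lie around (115,225).
- **Brass:** (292,245). The silver bystander is at (326,144).
- **Ring:** (386,174).
- **Ball:** (360,210). The rack with red tips (335,355) and the tray (525,395) are clutter.
- **Gate:** (461,226).
- **Riser:** (220,128).

I'll check these in a close crop.

```bash
cat > h.py <<'E'
import numpy as np,cv2
from scipy.spatial.transform import Rotation as Ro
def K(c):
    f=200/np.tan(np.radians(c['vfov'])/2); return np.array([[f,0,c['cx']],[0,f,c['cy']],[0,0,1.]])
def proj(c,X):
    p,_=cv2.projectPoints(np.asarray(X,float).reshape(-1,1,3),cv2.Rodrigues(np.array(c['R']))[0],np.array(c['t'],float),K(c),np.array(c['distortion']));return p.reshape(-1,2)
def ray(c,uv,z=0.):
    n=cv2.undistortPoints(np.array([[uv]],float),K(c),np.array(c['distortion'])).ravel()
    R=np.array(c['R']);C=-R.T@c['t'];d=R.T@[n[0],n[1],1];return (C+d*(z-C[2])/d[2])
E
python3 - <<'E'
import pickle,cv2,numpy as np
from h import *
from station import optics
cs={n:optics.get_calibration(n) for n in ["scene","side"]};pickle.dump(cs,open('cs.pkl','wb'))
a=cv2.imread('pics/scene0.png')[90:270,190:370];b=cv2.imread('pics/scene0.png')[140:260,350:520]
cv2.imwrite('pics/c1.png',cv2.resize(a,None,fx=3.3,fy=3.3,interpolation=cv2.INTER_CUBIC))
b=cv2.imread('pics/side0.png')[160:350,160:470];cv2.imwrite('pics/c2.png',cv2.resize(b,None,fx=2.58,fy=2.58,interpolation=cv2.INTER_CUBIC))
for n,uv,z in [('par',(295,178),.025),('brass',(292,239),.05),('ring',(386,172),.022),('ballfoot',(360,213),.015),('gate',(461,226),.004),('riser',(222,122),.04),('silver',(326,138),.05),('plug',(338,182),.012),('p1',(254,158),.02),('p2',(239,200),.02),('orange',(389,128),.015)]:
    print(n,ray(cs['scene'],uv,z).round(3))
E
```

```text
par [ 0.556 -0.09   0.025]
brass [ 0.7   -0.008  0.05 ]
ring [0.44  0.086 0.022]
ballfoot [0.561 0.08  0.015]
gate [0.479 0.288 0.004]
riser [ 0.509 -0.324  0.04 ]
silver [ 0.438 -0.073  0.05 ]
plug [ 0.511 -0.002  0.012]
p1 [ 0.551 -0.206  0.02 ]
p2 [ 0.663 -0.172  0.02 ]
orange [0.313 0.036 0.015]
```

View pics/c1.png

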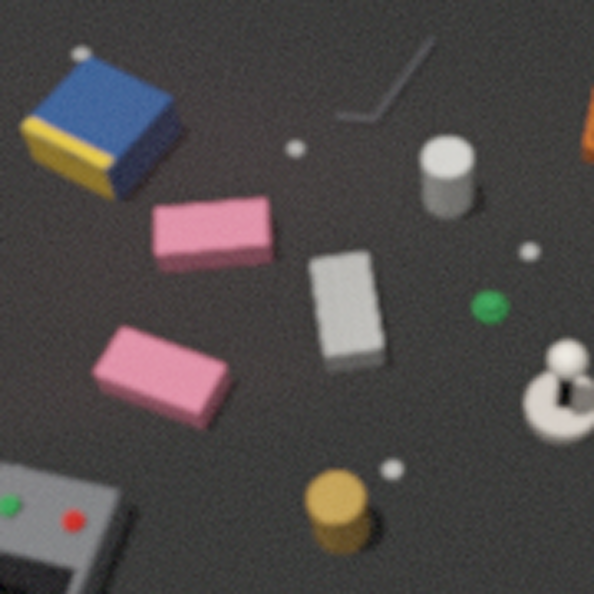

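View pics/c2.png

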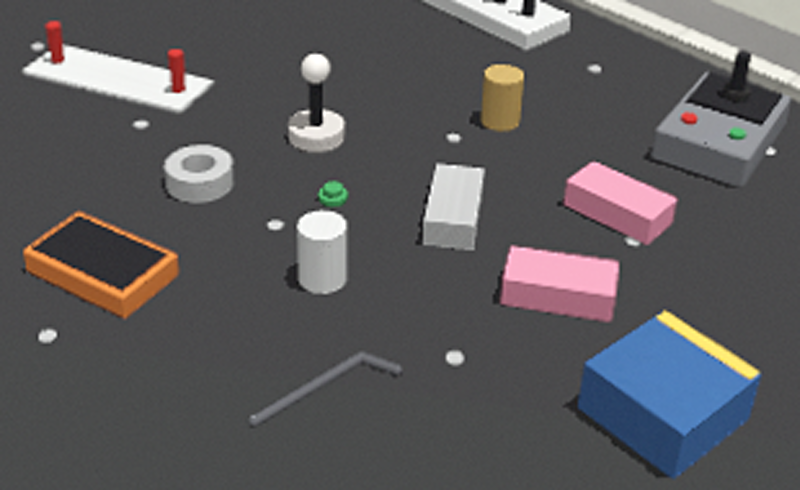

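```bash
cat > fit.py <<'E'
import numpy as np,cv2,pickle
from h import *
from scipy.optimize import minimize
S=6
def cyl(r,z0,z1,n=40):
    a=np.linspace(0,2*np.pi,n,endpoint=False);return np.array([[r*np.cos(t),r*np.sin(t),z] for z in(z0,z1) for t in a])
def box(x,y,z0,z1): return np.array([[i*x/2,j*y/2,z] for i in(-1,1) for j in(-1,1) for z in(z0,z1)])
def sph(r,z):
    u=np.random.RandomState(0).randn(400,3);u/=np.linalg.norm(u,axis=1)[:,None];return u*r+[0,0,z]
M={'parallel':([box(.08,.04,0,.025)],'x'),'brass':([cyl(.018,0,.05)],''),'ring':([cyl(.028,0,.022)],''),'silver':([cyl(.018,0,.05)],''),
'ball':([cyl(.025,0,.015),sph(.0125,.07)],''),'plate':([box(.06,.18,0,.004),cyl(.007,0,.045)+[0,.07,0],cyl(.007,0,.045)-[0,.07,0]],'x'),'riser':([box(.08,.08,0,.04)],'x')}
def place(P,q): 
    c,s=np.cos(q[2]),np.sin(q[2]);return P@np.array([[c,s,0],[-s,c,0],[0,0,1]])+[q[0],q[1],q[3] if len(q)>3 else 0]
def sil(c,parts,q,x0,y0,w,h):
    m=np.zeros((h*S,w*S),np.uint8)
    for P in parts:
        p=proj(c,place(P,q)); hu=cv2.convexHull(p.astype(np.float32)).reshape(-1,2)
        hu=(hu-[x0,y0]+.5)*S-.5
        cv2.fillPoly(m,[np.round(hu*16).astype(np.int32)],255,shift=4)
    return m
def fit(name,q0,views,maskfn,yaw=False,z=0,parts=None,verbose=True):
    parts=parts or M[name][0]; data=[]
    for c,im in views:
        p=np.vstack([proj(c,place(P,(*q0,z))) for P in parts]);x0,y0=np.floor(p.min(0)-12).astype(int);x1,y1=np.ceil(p.max(0)+12).astype(int)
        x0=max(x0,0);y0=max(y0,0);x1=min(x1,640);y1=min(y1,400)
        cr=cv2.resize(im[y0:y1,x0:x1],None,fx=S,fy=S,interpolation=cv2.INTER_CUBIC)
        mk=maskfn(cr).astype(np.uint8)*255
        data.append((c,x0,y0,x1-x0,y1-y0,mk))
    def cost(v):
        q=(v[0]/1e3,v[1]/1e3,v[2]/50 if yaw else q0[2],z);t=0
        for c,x0,y0,w,h,mk in data:
            s=sil(c,parts,q,x0,y0,w,h);i=np.count_nonzero(s&mk);
            # restrict to neighbourhood
            u=np.count_nonzero(s|(mk&cv2.dilate(s,np.ones((5*S,5*S)))));t+=1-i/max(u,1)
        return t/len(data)
    v=[q0[0]*1e3,q0[1]*1e3]+([q0[2]*50] if yaw else [])
    for st in(6,2):
        sim=np.vstack([v]+[np.add(v,np.eye(len(v))[i]*st) for i in range(len(v))])
        r=minimize(cost,v,method='Nelder-Mead',options=dict(initial_simplex=sim,xatol=.05,fatol=1e-4));v=r.x
    q=(v[0]/1e3,v[1]/1e3,v[2]/50 if yaw else q0[2])
    if verbose: print(name,np.round(q,4),'cost',round(r.fun,3))
    return q,data
def bright(th): return lambda im: im.max(2)>th
E
cat > m1.py <<'E'
from fit import *
cs=pickle.load(open('cs.pkl','rb'));ims={n:cv2.imread(f'pics/{n}0.png') for n in cs}
V=[(cs[n],ims[n]) for n in cs]
blue=lambda im:((cv2.cvtColor(im,cv2.COLOR_BGR2HSV)[...,1]>110)&(im.max(2)>60))
J=[('parallel',(.556,-.09,.0),bright(100),1),('brass',(.7,-.008,0),lambda im:(im[...,2].astype(int)-im[...,0]>25),0),('ring',(.44,.086,0),bright(105),0),('silver',(.438,-.073,0),bright(105),0),('ball',(.561,.08,0),bright(105),0),('plate',(.479,.288,.0),bright(105),1),('riser',(.509,-.324,-.2),blue,1)]
for n,q0,f,y in J:
    best=None
    for dy in ([0,.6,-.6] if y else [0]):
        for vs in [V]:
            q,d=fit(n,(q0[0],q0[1],q0[2]+dy),vs,f,y)
    for v in V: fit(n,q,[v],f,y)
E
python3 m1.py
```

```text
parallel [ 0.5624 -0.0856  0.677 ] cost 0.116
parallel [ 0.5623 -0.0856  0.6842] cost 0.116
parallel [ 0.5621 -0.0858  0.6766] cost 0.115
parallel [ 0.5571 -0.0914  0.7044] cost 0.147
parallel [ 0.5643 -0.0839  0.6786] cost 0.024
brass [ 0.7021 -0.0072  0.    ] cost 0.084
brass [ 0.7016 -0.0094  0.    ] cost 0.083
brass [ 0.7032 -0.0058  0.    ] cost 0.016
ring [0.4356 0.0852 0.    ] cost 0.161
ring [0.4325 0.0831 0.    ] cost 0.226
ring [0.4373 0.0878 0.    ] cost 0.04
silver [ 0.4346 -0.0769  0.    ] cost 0.095
silver [ 0.4344 -0.0783  0.    ] cost 0.095
silver [ 0.4359 -0.0746  0.    ] cost 0.026
ball [0.556 0.079 0.   ] cost 0.163
ball [0.5555 0.0773 0.    ] cost 0.114
ball [0.5575 0.0816 0.    ] cost 0.113
plate [0.4762 0.2884 0.4371] cost 0.067
plate [0.4763 0.2882 0.4421] cost 0.067
plate [0.4879 0.2636 0.4355] cost 0.148
plate [0.4776 0.2852 0.431 ] cost 0.076
plate [0.4767 0.2889 0.4439] cost 0.053
riser [ 0.5155 -0.3271 -0.0436] cost 0.146
riser [ 0.5157 -0.3274 -0.0395] cost 0.145
riser [ 0.5156 -0.3272 -1.6112] cost 0.145
riser [ 0.5154 -0.3287 -1.6201] cost 0.247
riser [ 0.5156 -0.3265 -1.6053] cost 0.033
```

```bash
python3 - <<'E'
from fit import *
cs=pickle.load(open('cs.pkl','rb'))
Q={'parallel':(.5643,-.0839,.679),'brass':(.7032,-.0058,0),'ring':(.4373,.0878,0),'silver':(.4359,-.0746,0),'ball':(.5575,.0816,0),'riser':(.5156,-.3265,-.035),'plate':(.4767,.2889,.444)}
for n,(x,y,w,h) in {'scene':(190,90,180,160),'side':(160,160,300,190)}.items():
    im=cv2.imread(f'pics/{n}0.png');k=4 if n=='scene' else 2.6
    big=cv2.resize(im,None,fx=k,fy=k,interpolation=cv2.INTER_CUBIC)
    for a,q in Q.items():
        for P in M[a][0]:
            p=(cv2.convexHull(proj(cs[n],place(P,(*q,0))).astype(np.float32))+.5)*k-.5
            cv2.polylines(big,[p.astype(np.int32)],1,(0,255,0),1)
    cv2.imwrite(f'pics/ov_{n}.png',big[int(y*k):int((y+h)*k),int(x*k):int((x+w)*k)][:600,:800])
E
```

```text
(no output)
```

View pics/ov_scene.png

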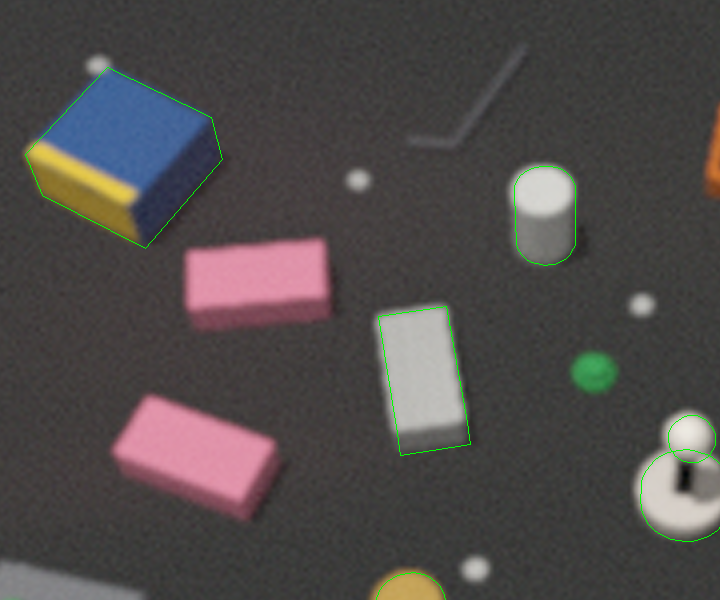

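View pics/ov_side.png

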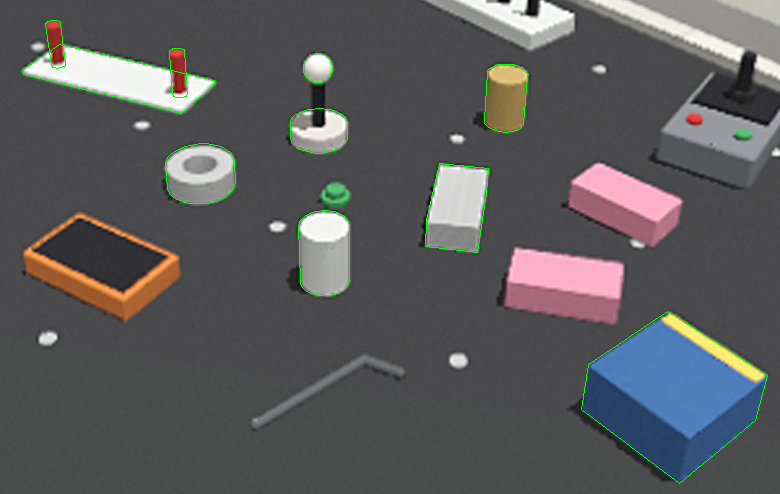

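```bash
cat > m2.py <<'E'
from fit import *
cs=pickle.load(open('cs.pkl','rb'));ims={n:cv2.imread(f'pics/{n}0.png') for n in cs}
V=[(cs[n],ims[n]) for n in cs]
bl=lambda im:cv2.GaussianBlur(im,(0,0),4)
g=lambda im:(lambda m:m)(bl(im).max(2)>80)
col=lambda im:(np.ptp(bl(im).astype(int),axis=2)>22)
col2=lambda im:(np.ptp(bl(im).astype(int),axis=2)>16)
J=[('parallel',(.5643,-.0839,.679),g,1),('brass',(.703,-.006,0),col,0),('ring',(.4373,.0878,0),g,0),('silver',(.436,-.075,0),g,0),('ball',(.5575,.0816,0),g,0),('plate',(.4767,.2889,.444),g,1),('riser',(.5156,-.3265,-.035),col2,1)]
for n,q0,f,y in J:
    q,d=fit(n,q0,V,f,y)
    for v in V: fit(n,q,[v],f,y)
E
python3 m2.py
```

```text
parallel [ 0.5624 -0.0864  0.6592] cost 0.111
parallel [ 0.5629 -0.0891  0.7183] cost 0.13
parallel [ 0.5643 -0.0845  0.658 ] cost 0.068
brass [ 0.7022 -0.0071  0.    ] cost 0.091
brass [ 0.7016 -0.0094  0.    ] cost 0.113
brass [ 0.7036 -0.0057  0.    ] cost 0.025
ring [0.4363 0.0845 0.    ] cost 0.111
ring [0.4346 0.083  0.    ] cost 0.107
ring [0.437  0.0858 0.    ] cost 0.077
silver [ 0.4354 -0.0771  0.    ] cost 0.134
silver [ 0.435  -0.0795  0.    ] cost 0.149
silver [ 0.4359 -0.0764  0.    ] cost 0.106
ball [0.5562 0.0788 0.    ] cost 0.19
ball [0.5568 0.0783 0.    ] cost 0.178
ball [0.5562 0.0789 0.    ] cost 0.2
plate [0.4762 0.2878 0.4573] cost 0.152
plate [0.4787 0.2905 0.439 ] cost 0.116
plate [0.4763 0.2879 0.4565] cost 0.172
riser [ 0.5155 -0.3281 -0.0181] cost 0.074
riser [ 0.5161 -0.3305 -0.0369] cost 0.065
riser [ 0.5149 -0.3267 -0.0539] cost 0.031
```

```bash
cat > plan.py <<'E'
import sys,numpy as np,json
from station import telemetry
from scipy.spatial.transform import Rotation as Ro
def Rt(a): c,s=np.cos(a),np.sin(a);return np.array([[0,-s,c],[0,c,s],[-1,0,0]])
def plan(ways,step=.038,ang=.115,exact=False):
    s=telemetry.state();p=np.array(s['ee_pos']);R=Ro.from_euler('xyz',s['tool_rot']).as_matrix()
    print('t',round(s['time'],2),'pos',p.round(4),'a',round(float(np.arctan2(R[1,2],R[0,2])),3),'tilt',round(float(np.arccos(-R[2,0])),4),'gap',round(s['finger_gap'],3),'F',np.round(s['ft_force'],1),'j',np.round(s['joint_pos'],2))
    rows=[]
    for w in ways:
        x,y,z=w[:3];a0=np.arctan2(R[1,2],R[0,2])
        a=w[3]; 
        if not exact: a=a0+(a-a0+np.pi/2)%np.pi-np.pi/2
        T=Rt(a);d=np.linalg.norm(np.array([x,y,z])-p);r=np.linalg.norm(Ro.from_matrix(R.T@T).as_rotvec())
        n=max(1,int(np.ceil(d/step)),int(np.ceil(r/ang)));p0=p.copy();
        for k in range(1,n+1):
            rem=n-k+1
            dr=np.round(Ro.from_matrix(R.T@T).as_rotvec()/rem,2 if rem>1 else 3)
            dp=np.round(R.T@((np.array([x,y,z])-p)/rem),3 if rem>1 else 4)
            p=p+R@dp;R=R@Ro.from_rotvec(dr).as_matrix()
            rows.append([(dp+0).tolist(),(dr+0).tolist()])
        rows.append('--')
    for i in rows:print(i if i=='--' else json.dumps(i))
if __name__=='__main__':
    ways=[list(map(float,w.split(','))) for w in sys.argv[1:]];plan(ways)
E
python3 plan.py .563,-.0865,.22,2.256
```

```text
t 0.15 pos [0.2408 0.6034 0.302 ] a 1.191 tilt 0.0014 gap 0.999 F [ 0.8  0.9 -0.1] j [-1.26  0.63  0.04  1.52 -0.03  1.   -0.02]
[[0.004, -0.026, -0.025], [-0.05, 0.0, 0.0]]
[[0.004, -0.025, -0.026], [-0.05, 0.0, 0.0]]
[[0.004, -0.024, -0.027], [-0.05, 0.0, 0.0]]
[[0.004, -0.022, -0.029], [-0.05, 0.0, 0.0]]
[[0.004, -0.021, -0.03], [-0.05, 0.0, 0.0]]
[[0.004, -0.02, -0.031], [-0.05, 0.0, 0.0]]
[[0.004, -0.018, -0.031], [-0.05, 0.0, 0.0]]
[[0.004, -0.016, -0.032], [-0.05, 0.0, 0.0]]
[[0.004, -0.015, -0.033], [-0.05, 0.0, 0.0]]
[[0.004, -0.013, -0.034], [-0.05, 0.0, 0.0]]
[[0.004, -0.011, -0.034], [-0.05, 0.0, 0.0]]
[[0.004, -0.01, -0.035], [-0.05, 0.0, 0.0]]
[[0.004, -0.008, -0.035], [-0.05, 0.0, 0.0]]
[[0.004, -0.006, -0.036], [-0.05, 0.0, 0.0]]
[[0.004, -0.004, -0.036], [-0.05, 0.0, 0.0]]
[[0.004, -0.002, -0.036], [-0.05, 0.0, 0.0]]
[[0.004, -0.001, -0.036], [-0.05, 0.0, 0.0]]
[[0.004, 0.001, -0.036], [-0.05, 0.0, 0.0]]
[[0.004, 0.003, -0.037], [-0.05, 0.0, 0.0]]
[[0.003, 0.005, -0.036], [-0.06, 0.0, 0.0]]
[[0.0037, 0.0072, -0.0359], [-0.055, -0.001, -0.001]]
--
```

```bash
sed -i 's/;plan(ways)/;plan(ways,exact=True)/; s/sys.argv\[1:\]/sys.argv[1:]/' plan.py; python3 plan.py .563,-.0865,.22,-.885
```

```text
t 0.15 pos [0.2408 0.6034 0.302 ] a 1.191 tilt 0.0014 gap 0.999 F [ 0.8  0.9 -0.1] j [-1.26  0.63  0.04  1.52 -0.03  1.   -0.02]
[[0.004, -0.026, -0.025], [0.1, 0.0, 0.0]]
[[0.004, -0.029, -0.022], [0.1, 0.0, 0.0]]
[[0.004, -0.031, -0.019], [0.1, 0.0, 0.0]]
[[0.004, -0.033, -0.016], [0.1, 0.0, 0.0]]
[[0.004, -0.034, -0.013], [0.1, 0.0, 0.0]]
[[0.004, -0.035, -0.009], [0.1, 0.0, 0.0]]
[[0.004, -0.036, -0.006], [0.1, 0.0, 0.0]]
[[0.004, -0.036, -0.002], [0.1, 0.0, 0.0]]
[[0.004, -0.036, 0.002], [0.1, 0.0, 0.0]]
[[0.004, -0.036, 0.005], [0.1, 0.0, 0.0]]
[[0.004, -0.035, 0.009], [0.1, 0.0, 0.0]]
[[0.004, -0.034, 0.012], [0.1, 0.0, 0.0]]
[[0.004, -0.033, 0.016], [0.1, 0.0, 0.0]]
[[0.004, -0.031, 0.019], [0.1, 0.0, 0.0]]
[[0.004, -0.029, 0.022], [0.1, 0.0, 0.0]]
[[0.004, -0.026, 0.025], [0.1, 0.0, 0.0]]
[[0.004, -0.024, 0.027], [0.1, 0.0, 0.0]]
[[0.004, -0.021, 0.029], [0.09, 0.0, 0.0]]
[[0.004, -0.019, 0.031], [0.1, 0.0, 0.0]]
[[0.003, -0.015, 0.033], [0.09, 0.0, 0.0]]
[[0.0037, -0.0122, 0.034], [0.096, 0.001, 0.001]]
--
```

jog_arm(
  motion=[
    [[0.004,-0.026,-0.025],[0.1,0,0]],
    [[0.004,-0.029,-0.022],[0.1,0,0]],
    [[0.004,-0.031,-0.019],[0.1,0,0]],
    [[0.004,-0.033,-0.016],[0.1,0,0]],
    [[0.004,-0.034,-0.013],[0.1,0,0]],
  ],
  fingers=80,
)

```text
time: 0.57
ee_pos: [0.318, 0.437, 0.2824]
tool_rot: [-2.33, 1.571, -1.644]
ft_force: [0.0, 1.1, -0.5]
finger_gap: 0.798
```

jog_arm(
  motion=[
    [[0.004,-0.035,-0.009],[0.1,0,0]],
    [[0.004,-0.036,-0.006],[0.1,0,0]],
    [[0.004,-0.036,-0.002],[0.1,0,0]],
    [[0.004,-0.036,0.002],[0.1,0,0]],
    [[0.004,-0.036,0.005],[0.1,0,0]],
  ],
)

```text
time: 0.98
ee_pos: [0.3943, 0.273, 0.2626]
tool_rot: [0.72, 1.57, 0.907]
ft_force: [0.1, 0.6, 0.1]
finger_gap: 0.801
```

jog_arm(
  motion=[
    [[0.004,-0.035,0.009],[0.1,0,0]],
    [[0.004,-0.034,0.012],[0.1,0,0]],
    [[0.004,-0.033,0.016],[0.1,0,0]],
    [[0.004,-0.031,0.019],[0.1,0,0]],
    [[0.004,-0.029,0.022],[0.1,0,0]],
  ],
)

```text
time: 1.4
ee_pos: [0.4716, 0.1086, 0.2425]
tool_rot: [1.973, 1.571, 1.66]
ft_force: [0.6, 0.3, 0.1]
finger_gap: 0.799
```

jog_arm(
  motion=[
    [[0.004,-0.026,0.025],[0.1,0,0]],
    [[0.004,-0.024,0.027],[0.1,0,0]],
    [[0.004,-0.021,0.029],[0.09,0,0]],
    [[0.004,-0.019,0.031],[0.1,0,0]],
    [[0.003,-0.015,0.033],[0.09,0,0]],
  ],
)

```text
time: 1.82
ee_pos: [0.5481, -0.055, 0.2232]
tool_rot: [-2.787, 1.57, 2.702]
ft_force: [0.6, 0.3, -0.6]
finger_gap: 0.802
```

```bash
python3 plan.py .563,-.0865,.22,-.885
```

```text
t 1.82 pos [ 0.5481 -0.055   0.2232] a -0.794 tilt 0.0008 gap 0.802 F [ 0.6  0.3 -0.6] j [-0.28  0.65  0.51  1.89 -0.46  0.73 -0.3 ]
[[0.0032, -0.0115, 0.0329], [0.091, -0.001, 0.0]]
--
```

jog_arm(
  motion=[
    [[0.003,-0.0115,0.033],[0.091,0,0]],
    [[0,0,0],[0,0,0]],
  ],
)

```text
time: 1.98
ee_pos: [0.5649, -0.093, 0.2207]
tool_rot: [-0.242, 1.563, -1.133]
ft_force: [0.6, 0.4, 0.6]
finger_gap: 0.794
```

```bash
cat > w.py <<'E'
import sys
from fit import *
from station import optics
def wrist(tag,Q,box=None):
    c=optics.get_calibration('wrist');im=optics.snapshot('wrist')[:,:,::-1].copy()
    pickle.dump((c,im),open(f'{tag}.pkl','wb'));o=im.copy()
    for a,q in Q.items():
        for P in M[a][0]:
            p=cv2.convexHull(proj(c,place(P,q)).astype(np.float32))
            cv2.polylines(o,[np.round(p*16).astype(np.int32)],1,(0,255,0),1,shift=4)
    cv2.imwrite(f'pics/{tag}.png',o)
E
python3 - <<'E'
from w import *
wrist('w1',{'parallel':(.5634,-.0865,.685,0),'silver':(.4355,-.077,0,0),'ball':(.5568,.08,0,0)})
E
python3 plan.py .5634,-.0865,.102,-.885
```

```text
t 2.03 pos [ 0.5635 -0.0893  0.2203] a -0.886 tilt 0.0033 gap 0.801 F [-0.3 -0.1  0.6] j [-0.23  0.68  0.53  1.84 -0.48  0.76 -0.32]
[[0.03, 0.0, -0.001], [0.0, 0.0, 0.0]]
[[0.029, 0.001, -0.001], [0.0, 0.0, 0.0]]
[[0.03, 0.0, 0.0], [0.0, 0.0, 0.0]]
[[0.0293, 0.0008, -0.0006], [-0.001, 0.003, 0.002]]
--
```

View pics/w1.png

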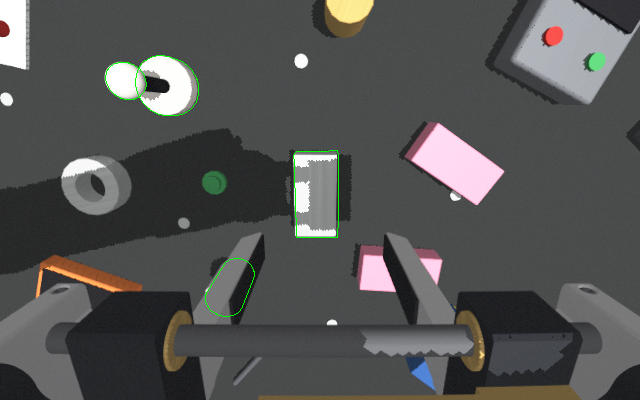

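The wrist picture shows the block at (316,195), and the predicted outline lies on it to about a pixel. I'll descend and grip.

jog_arm(
  motion=[
    [[0.03,0,-0.001],[0,0,0]],
    [[0.029,0.001,-0.001],[0,0,0]],
    [[0.03,0,0],[0,0,0]],
    [[0.029,0.001,-0.001],[0,0.003,0.002]],
    [[0,0,0],[0,0,0]],
  ],
)

```text
time: 2.45
ee_pos: [0.5615, -0.0793, 0.0992]
tool_rot: [3.12, 1.564, 2.242]
ft_force: [-0.3, -0.5, 0.6]
finger_gap: 0.799
```

jog_arm(
  motion=[
    [[0,0,0],[0,0,0]],
    [[0,0,0],[0,0,0]],
    [[0,0,0],[0,0,0]],
    [[0,0,0],[0,0,0]],
    [[0,0,0],[0,0,0]],
  ],
  fingers=0,
  grip_force=35,
)

```text
time: 2.87
ee_pos: [0.5633, -0.0814, 0.1035]
tool_rot: [1.917, 1.567, 1.038]
ft_force: [2.1, -1.1, -1.9]
finger_gap: 0.484
```

```bash
python3 plan.py .5634,-.0865,.16,-.885 .4775,.2888,.2,.441 .4775,.2888,.13,.441
```

```text
t 2.87 pos [ 0.5633 -0.0814  0.1035] a -0.88 tilt 0.0033 gap 0.484 F [ 2.1 -1.1 -1.9] j [-0.15  0.84  0.39  1.9  -0.61  0.52 -0.22]
[[-0.028, -0.001, 0.002], [0.0, 0.0, 0.0]]
[[-0.0285, -0.002, 0.002], [0.005, -0.001, -0.003]]
--
[[-0.003, 0.014, -0.029], [-0.11, 0.0, 0.0]]
[[-0.003, 0.017, -0.027], [-0.11, 0.0, 0.0]]
[[-0.003, 0.02, -0.025], [-0.11, 0.0, 0.0]]
[[-0.003, 0.023, -0.023], [-0.11, 0.0, 0.0]]
[[-0.003, 0.025, -0.02], [-0.11, 0.0, 0.0]]
[[-0.004, 0.027, -0.017], [-0.11, 0.0, 0.0]]
[[-0.003, 0.029, -0.014], [-0.11, 0.0, 0.0]]
[[-0.004, 0.03, -0.01], [-0.11, 0.0, 0.0]]
[[-0.003, 0.031, -0.007], [-0.11, 0.0, 0.0]]
[[-0.004, 0.032, -0.004], [-0.11, 0.0, 0.0]]
[[-0.003, 0.032, 0.0], [-0.11, 0.0, 0.0]]
[[-0.004, 0.0324, 0.0036], [-0.116, 0.0, 0.0]]
--
[[0.035, 0.0, 0.0], [0.0, 0.0, 0.0]]
[[0.035, 0.0, 0.0], [0.0, 0.0, 0.0]]
--
```

jog_arm(
  motion=[
    [[0,0,0],[0,0,0]],
    [[0,0,0],[0,0,0]],
    [[0,0,0],[0,0,0]],
    [[0,0,0],[0,0,0]],
  ],
)

```text
time: 3.2
ee_pos: [0.5636, -0.0818, 0.1034]
tool_rot: [1.794, 1.567, 0.914]
ft_force: [2.2, -1.8, 5.2]
finger_gap: 0.417
```

```bash
python3 - <<'E'
from w import *
from station import telemetry
for i in range(3):
    s=telemetry.state();print(s['time'],s['ee_pos'].round(4),s['finger_gap'],s['ft_force'].round(1))
    wrist('w2',{'parallel':(.5634,-.0865,.685,0)})
E
```

```text
3.2 [ 0.5636 -0.0818  0.1034] 0.4168671695453836 [ 2.2 -1.8  5.2]
3.25 [ 0.5636 -0.0818  0.1034] 0.42342891907773206 [ 2.4 -2.   6.6]
3.3 [ 0.5636 -0.0818  0.1034] 0.41992289683530176 [ 2.2 -1.4  6.6]
```

View pics/w2.png

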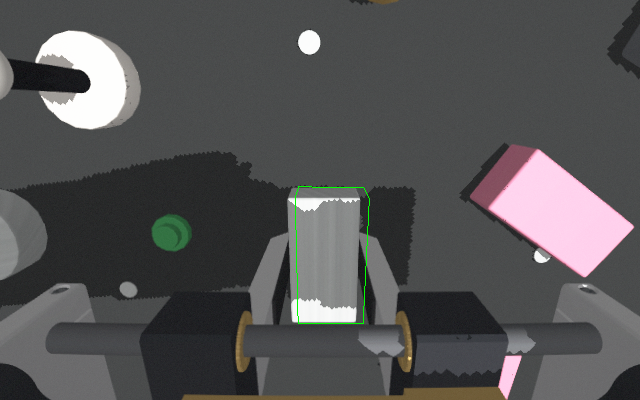

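```bash
python3 - <<'E'
from fit import *
c,im=pickle.load(open('w2.pkl','rb'))
f=lambda im:(cv2.GaussianBlur(im,(0,0),4).max(2)>88)
for q0 in [(.5634,-.0865,.685),(.561,-.082,.68)]:
    q,d=fit('parallel',q0,[(c,im)],f,True)
    cv2.imwrite('pics/mk.png',d[0][5])
print(ray(c,(326,187),.025),ray(c,(324,322),.025))
for w in [(.5634,-.0865,.685)]: print(proj(c,place(box(.08,.04,0,.025),(*w,0))).round(0))
E
```

```text
parallel [ 0.5604 -0.0834  0.6944] cost 0.021
parallel [ 0.5604 -0.0834  0.6894] cost 0.021
[ 0.59695111 -0.05496981  0.025     ] [ 0.53040706 -0.10854323  0.025     ]
[[358. 299.]
 [363. 323.]
 [301. 299.]
 [298. 323.]
 [363. 187.]
 [369. 198.]
 [298. 186.]
 [295. 198.]]
```

View pics/mk.png

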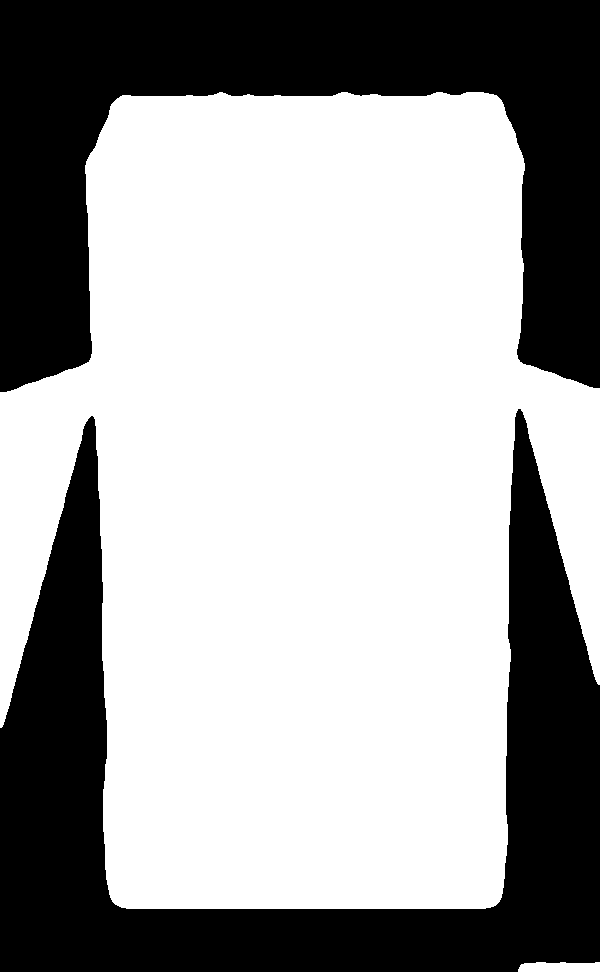

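```bash
python3 plan.py .5636,-.0818,.175,-.882 .476,.292,.18,.441
```

```text
t 3.35 pos [ 0.5636 -0.0818  0.1034] a -0.88 tilt 0.0034 gap 0.422 F [ 1.6 -1.7  5.6] j [-0.15  0.84  0.39  1.9  -0.61  0.52 -0.22]
[[-0.036, 0.0, 0.0], [0.0, 0.0, 0.0]]
[[-0.0356, 0.0003, -0.0001], [0.002, -0.001, -0.003]]
--
[[0.0, 0.014, -0.029], [-0.11, 0.0, 0.0]]
[[0.0, 0.017, -0.027], [-0.11, 0.0, 0.0]]
[[-0.001, 0.02, -0.025], [-0.11, 0.0, 0.0]]
[[0.0, 0.023, -0.022], [-0.11, 0.0, 0.0]]
[[-0.001, 0.025, -0.02], [-0.11, 0.0, 0.0]]
[[0.0, 0.027, -0.017], [-0.11, 0.0, 0.0]]
[[-0.001, 0.029, -0.014], [-0.11, 0.0, 0.0]]
[[0.0, 0.03, -0.011], [-0.11, 0.0, 0.0]]
[[-0.001, 0.031, -0.007], [-0.11, 0.0, 0.0]]
[[0.0, 0.032, -0.004], [-0.11, 0.0, 0.0]]
[[-0.001, 0.032, 0.0], [-0.11, 0.0, 0.0]]
[[0.0, 0.0317, 0.0027], [-0.113, 0.0, 0.0]]
--
```

jog_arm(
  motion=[
    [[-0.02,0,0],[0,0,0]],
    [[-0.036,0,0],[0,0,0]],
    [[-0.036,0,0],[0,0,0]],
    [[-0.036,0.0003,0],[0.002,-0.001,-0.003]],
    [[0,0.014,-0.029],[-0.11,0,0]],
  ],
)

```text
time: 3.77
ee_pos: [0.5583, -0.058, 0.2365]
tool_rot: [0.116, 1.559, -0.664]
ft_force: [3.1, -1.3, -4.1]
finger_gap: 0.424
```

jog_arm(
  motion=[
    [[0,0.017,-0.027],[-0.11,0,0]],
    [[-0.001,0.02,-0.025],[-0.11,0,0]],
    [[0,0.023,-0.022],[-0.11,0,0]],
    [[-0.001,0.025,-0.02],[-0.11,0,0]],
    [[0,0.027,-0.017],[-0.11,0,0]],
  ],
)

```text
time: 4.18
ee_pos: [0.5164, 0.107, 0.2318]
tool_rot: [-3.032, 1.564, 3.035]
ft_force: [0.1, 0.6, -4.0]
finger_gap: 0.424
```

jog_arm(
  motion=[
    [[-0.001,0.029,-0.014],[-0.11,0,0]],
    [[0,0.03,-0.011],[-0.11,0,0]],
    [[-0.001,0.031,-0.007],[-0.11,0,0]],
    [[0,0.032,-0.004],[-0.11,0,0]],
    [[-0.001,0.032,0],[-0.11,0,0]],
  ],
)

```text
time: 4.6
ee_pos: [0.4801, 0.2622, 0.2347]
tool_rot: [2.993, 1.563, -2.956]
ft_force: [0.5, 0.1, -3.7]
finger_gap: 0.424
```

jog_arm(
  motion=[
    [[0,0.0317,0.0027],[-0.113,0,0]],
    [[0,0,0],[0,0,0]],
    [[0,0,0],[0,0,0]],
    [[0,0,0],[0,0,0]],
    [[0,0,0],[0,0,0]],
  ],
)

```text
time: 5.02
ee_pos: [0.4749, 0.2902, 0.2354]
tool_rot: [3.06, 1.566, -2.785]
ft_force: [-0.6, -0.8, -4.3]
finger_gap: 0.421
```

```bash
python3 - <<'E'
from w import *
wrist('w3',{'plate':(.4775,.2888,.441,0)})
E
python3 plan.py .476,.292,.1085,.441
```

```text
t 5.07 pos [0.4752 0.2903 0.2357] a 0.438 tilt 0.0036 gap 0.422 F [ 0.3  0.5 -4.3] j [-0.74  0.59  0.22  1.85 -0.19  0.72  0.02]
[[0.032, 0.0, 0.0], [0.0, 0.0, 0.0]]
[[0.032, 0.0, 0.001], [0.0, 0.0, 0.0]]
[[0.032, 0.001, 0.0], [0.0, 0.0, 0.0]]
[[0.0312, 0.0001, 0.0009], [-0.003, -0.004, -0.001]]
--
```

View pics/w3.png

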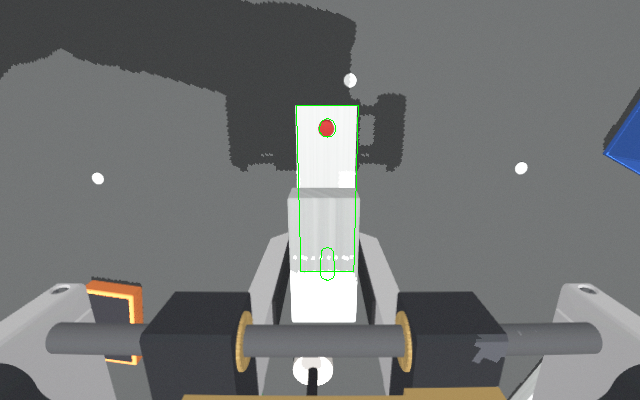

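The gate outline matches the plate and post (327,128), so I'll lower the block.

jog_arm(
  motion=[
    [[0.032,0,0],[0,0,0]],
    [[0.032,0,0.001],[0,0,0]],
    [[0.032,0.001,0],[0,0,0]],
    [[0.02,0,0.001],[-0.003,-0.004,-0.001]],
    [[0.008,0,0],[0,0,0]],
  ],
)

```text
time: 5.48
ee_pos: [0.4752, 0.2919, 0.1092]
tool_rot: [-2.96, 1.568, -2.518]
ft_force: [-0.4, -0.3, -4.9]
finger_gap: 0.422
```

jog_arm(
  motion=[
    [[0.003,0,0],[0,0,0]],
    [[0,0,0],[0,0,0]],
    [[0,0,0],[0,0,0]],
  ],
)

```text
time: 5.73
ee_pos: [0.4774, 0.294, 0.1103]
tool_rot: [0.158, 1.566, 0.601]
ft_force: [1.2, 0.1, -5.4]
finger_gap: 0.423
```

```bash
python3 plan.py .476,.292,.1075,.441
```

```text
t 5.73 pos [0.4774 0.294  0.1103] a 0.443 tilt 0.0046 gap 0.423 F [ 1.2  0.1 -5.4] j [-0.7   0.79  0.15  1.92 -0.24  0.45  0.07]
[[0.0028, -0.0013, -0.0021], [0.002, 0.005, -0.001]]
--
```

jog_arm(
  motion=[
    [[0.0025,-0.001,-0.0015],[0,0.004,0]],
    [[0,0,0],[0,0,0]],
    [[0,0,0],[0,0,0]],
    [[0,0,0],[0,0,0]],
  ],
)

```text
time: 6.07
ee_pos: [0.4758, 0.2926, 0.1074]
tool_rot: [2.073, 1.57, 2.517]
ft_force: [-0.4, -0.6, -1.2]
finger_gap: 0.422
```

```bash
python3 plan.py .476,.292,.107,.441
```

```text
t 6.07 pos [0.4758 0.2926 0.1074] a 0.444 tilt 0.0009 gap 0.422 F [-0.4 -0.6 -1.2] j [-0.69  0.79  0.14  1.92 -0.24  0.45  0.07]
[[0.0004, -0.0006, 0.0], [0.003, 0.0, -0.001]]
--
```

jog_arm(
  motion=[
    [[0,0,0],[0,0,0]],
    [[0,0,0],[0,0,0]],
    [[0,0,0],[0,0,0]],
    [[0,0,0],[0,0,0]],
  ],
  fingers=65,
)

```text
time: 6.4
ee_pos: [0.4757, 0.2927, 0.107]
tool_rot: [2.209, 1.57, 2.653]
ft_force: [0.5, -0.6, -0.6]
finger_gap: 0.641
```

jog_arm(
  motion=[
    [[-0.03,0,0],[0,0,0]],
    [[-0.038,0,0],[0,0,0]],
    [[-0.038,0,0],[0,0,0]],
    [[-0.02,0,0],[0,0,0]],
    [[0,0,0],[0,0,0]],
  ],
)

```text
time: 6.82
ee_pos: [0.478, 0.2937, 0.2375]
tool_rot: [0.262, 1.563, 0.705]
ft_force: [1.2, 0.4, -0.6]
finger_gap: 0.653
```

```bash
python3 - <<'E'
from w import *
wrist('w4',{'plate':(.4775,.2888,.441,0),'parallel':(.4775,.2888,2.012,.004)})
c,im=pickle.load(open('w4.pkl','rb'))
f=lambda im:((im.min(2)<222)&(im.max(2)>110))
q,d=fit('parallel',(.4775,.2888,2.012),[(c,im)],f,True,z=.004)
g=lambda im:(cv2.GaussianBlur(im,(0,0),4).max(2)>100)
E
python3 plan.py .7025,-.0075,.23,.441
```

```text
parallel [0.475  0.2901 1.9949] cost 0.829
t 6.87 pos [0.4768 0.2932 0.2351] a 0.444 tilt 0.0043 gap 0.652 F [ 0.7  0.9 -0.7] j [-0.75  0.59  0.22  1.85 -0.19  0.71  0.03]
[[0.0, -0.037, 0.007], [0.0, 0.0, 0.0]]
[[0.001, -0.037, 0.008], [0.0, 0.0, 0.0]]
[[0.0, -0.037, 0.007], [0.0, 0.0, 0.0]]
[[0.001, -0.037, 0.008], [0.0, 0.0, 0.0]]
[[0.0, -0.037, 0.007], [0.0, 0.0, 0.0]]
[[0.001, -0.037, 0.008], [0.0, 0.0, 0.0]]
[[0.0, -0.037, 0.007], [0.0, 0.0, 0.0]]
[[0.001, -0.037, 0.008], [0.0, 0.0, 0.0]]
[[0.0, -0.036, 0.007], [0.0, 0.0, 0.0]]
[[0.0008, -0.0365, 0.0075], [0.003, 0.004, -0.002]]
--
```

View pics/w4.png

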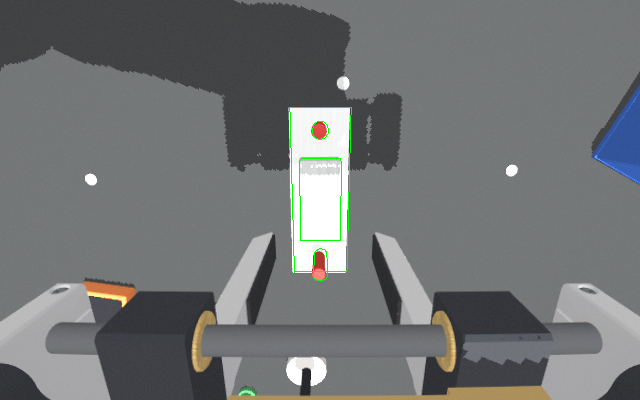

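The block sits on the plate between the posts at (320,200), inside its predicted outline. Brass is next.

jog_arm(
  motion=[
    [[0,-0.037,0.007],[0,0,0]],
    [[0.001,-0.037,0.008],[0,0,0]],
    [[0,-0.037,0.007],[0,0,0]],
    [[0.001,-0.037,0.008],[0,0,0]],
    [[0,-0.037,0.007],[0,0,0]],
  ],
)

```text
time: 7.28
ee_pos: [0.5886, 0.1398, 0.2286]
tool_rot: [2.82, 1.566, -3.019]
ft_force: [0.6, 1.0, 0.8]
finger_gap: 0.65
```

jog_arm(
  motion=[
    [[0,-0.037,0.008],[0,0,0]],
    [[0,-0.037,0.007],[0,0,0]],
    [[0.001,-0.037,0.008],[0,0,0]],
    [[0,-0.036,0.007],[0,0,0]],
    [[0.001,-0.0365,0.0075],[0,0.002,0]],
  ],
)

```text
time: 7.7
ee_pos: [0.7012, -0.0099, 0.2262]
tool_rot: [2.759, 1.564, -3.08]
ft_force: [0.7, -0.6, -0.3]
finger_gap: 0.647
```

jog_arm(
  motion=[
    [[0,0,0],[0,0,0]],
    [[0,0,0],[0,0,0]],
    [[0,0,0],[0,0,0]],
    [[0,0,0],[0,0,0]],
  ],
)

```text
time: 8.03
ee_pos: [0.7002, -0.0061, 0.2271]
tool_rot: [2.56, 1.565, 3.007]
ft_force: [0.5, -0.4, 0.2]
finger_gap: 0.652
```

```bash
python3 - <<'E'
from w import *
wrist('w5',{'brass':(.7025,-.0075,0,0),'parallel':(.4775,.2888,2.012,.004)})
c,im=pickle.load(open('w5.pkl','rb'))
fit('brass',(.7025,-.0075,0),[(c,im)],lambda im:(np.ptp(cv2.GaussianBlur(im,(0,0),4).astype(int),axis=2)>30),False)
E
python3 plan.py .7025,-.0075,.112,.441
```

```text
brass [ 0.702  -0.0071  0.    ] cost 0.049
t 8.08 pos [ 0.7004 -0.0059  0.2276] a 0.447 tilt 0.0053 gap 0.648 F [-0.1 -0.3  0.8] j [-0.13  0.79  0.18  1.43 -0.16  0.94  0.54]
[[0.029, -0.001, 0.0], [0.0, 0.0, 0.0]]
[[0.029, -0.001, 0.001], [0.0, 0.0, 0.0]]
[[0.029, 0.0, 0.0], [0.0, 0.0, 0.0]]
[[0.0285, -0.0007, 0.0008], [0.006, -0.004, -0.003]]
--
```

View pics/w5.png

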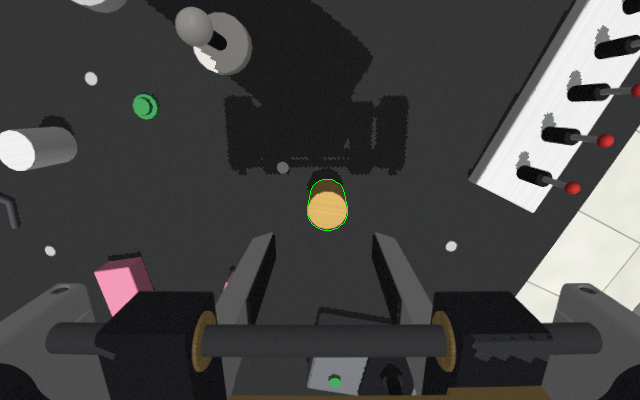

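Brass is at (327,205) and its outline fits, giving (.702, -.007). I'll descend.

jog_arm(
  motion=[
    [[0.029,-0.001,0],[0,0,0]],
    [[0.029,-0.001,0.001],[0,0,0]],
    [[0.029,0,0],[0,0,0]],
    [[0.0285,-0.001,0.001],[0.006,-0.004,-0.003]],
    [[0,0,0],[0,0,0]],
  ],
)

```text
time: 8.5
ee_pos: [0.6997, -0.0081, 0.1069]
tool_rot: [2.799, 1.562, -3.044]
ft_force: [-1.6, 1.1, -1.7]
finger_gap: 0.645
```

jog_arm(
  motion=[
    [[0,0,0],[0,0,0]],
    [[0,0,0],[0,0,0]],
    [[0,0,0],[0,0,0]],
    [[0,0,0],[0,0,0]],
    [[0,0,0],[0,0,0]],
  ],
  fingers=0,
  grip_force=30,
)

```text
time: 8.92
ee_pos: [0.7046, -0.0103, 0.115]
tool_rot: [-0.924, 1.567, -0.486]
ft_force: [-2.1, -0.2, 6.6]
finger_gap: 0.376
```

jog_arm(
  motion=[
    [[0,0,0],[0,0,0]],
    [[0,0,0],[0,0,0]],
    [[0,0,0],[0,0,0]],
  ],
)

```text
time: 9.17
ee_pos: [0.7046, -0.0103, 0.115]
tool_rot: [-0.903, 1.567, -0.465]
ft_force: [-2.6, -0.3, 7.0]
finger_gap: 0.378
```

```bash
python3 - <<'E'
from w import *
wrist('w6',{'brass':(.702,-.007,0,0)})
c,im=pickle.load(open('w6.pkl','rb'))
fit('brass',(.702,-.007,0),[(c,im)],lambda im:(np.ptp(cv2.GaussianBlur(im,(0,0),4).astype(int),axis=2)>30),False)
E
python3 plan.py .7015,-.007,.24,.441 .4775,.2888,.24,.441
```

```text
brass [ 0.7021 -0.0069  0.    ] cost 0.027
t 9.22 pos [ 0.7046 -0.0104  0.115 ] a 0.438 tilt 0.0039 gap 0.378 F [-2.3  0.7  7.4] j [-0.11  0.93  0.16  1.48 -0.19  0.74  0.56]
[[-0.031, 0.001, 0.0], [0.0, 0.0, 0.0]]
[[-0.031, 0.001, 0.0], [0.0, 0.0, 0.0]]
[[-0.031, 0.001, -0.001], [0.0, 0.0, 0.0]]
[[-0.032, 0.001, 0.0], [-0.003, 0.002, 0.003]]
--
[[0.0, 0.036, -0.008], [0.0, 0.0, 0.0]]
[[0.0, 0.036, -0.008], [0.0, 0.0, 0.0]]
[[0.0, 0.036, -0.008], [0.0, 0.0, 0.0]]
[[0.0, 0.036, -0.007], [0.0, 0.0, 0.0]]
[[0.0, 0.037, -0.008], [0.0, 0.0, 0.0]]
[[0.0, 0.036, -0.007], [0.0, 0.0, 0.0]]
[[0.0, 0.037, -0.008], [0.0, 0.0, 0.0]]
[[0.0, 0.036, -0.007], [0.0, 0.0, 0.0]]
[[0.0, 0.037, -0.008], [0.0, 0.0, 0.0]]
[[0.0, 0.0361, -0.0074], [0.0, 0.0, 0.0]]
--
```

View pics/w6.png

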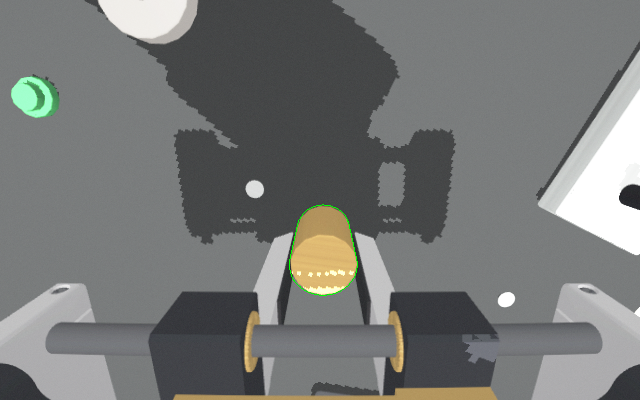

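```bash
python3 plan.py .7046,-.0104,.24,.441 .480,.2854,.24,.441
```

```text
t 9.22 pos [ 0.7046 -0.0104  0.115 ] a 0.438 tilt 0.0039 gap 0.378 F [-2.3  0.7  7.4] j [-0.11  0.93  0.16  1.48 -0.19  0.74  0.56]
[[-0.031, 0.0, 0.0], [0.0, 0.0, 0.0]]
[[-0.031, 0.0, 0.0], [0.0, 0.0, 0.0]]
[[-0.031, 0.0, 0.0], [0.0, 0.0, 0.0]]
[[-0.032, -0.0004, 0.0003], [-0.003, 0.002, 0.003]]
--
[[0.0, 0.036, -0.008], [0.0, 0.0, 0.0]]
[[0.0, 0.036, -0.008], [0.0, 0.0, 0.0]]
[[0.0, 0.036, -0.008], [0.0, 0.0, 0.0]]
[[0.0, 0.036, -0.008], [0.0, 0.0, 0.0]]
[[0.0, 0.037, -0.007], [0.0, 0.0, 0.0]]
[[0.0, 0.036, -0.008], [0.0, 0.0, 0.0]]
[[0.0, 0.037, -0.007], [0.0, 0.0, 0.0]]
[[0.0, 0.036, -0.008], [0.0, 0.0, 0.0]]
[[0.0, 0.037, -0.007], [0.0, 0.0, 0.0]]
[[0.0, 0.0363, -0.0078], [0.0, 0.0, 0.0]]
--
```

jog_arm(
  motion=[
    [[-0.031,0,0],[0,0,0]],
    [[-0.031,0,0],[0,0,0]],
    [[-0.031,0,0],[0,0,0]],
    [[-0.032,0,0],[-0.003,0.002,0.003]],
    [[0,0.02,-0.004],[0,0,0]],
  ],
)

```text
time: 9.63
ee_pos: [0.6966, 0.001, 0.2456]
tool_rot: [-0.749, 1.556, -0.313]
ft_force: [2.4, -1.6, -3.4]
finger_gap: 0.376
```

jog_arm(
  motion=[
    [[0,0.036,-0.008],[0,0,0]],
    [[0,0.036,-0.008],[0,0,0]],
    [[0,0.036,-0.008],[0,0,0]],
    [[0,0.036,-0.008],[0,0,0]],
    [[0,0.037,-0.007],[0,0,0]],
  ],
)

```text
time: 10.05
ee_pos: [0.5774, 0.1542, 0.2382]
tool_rot: [2.67, 1.569, 3.11]
ft_force: [0.8, 1.3, -3.9]
finger_gap: 0.378
```

jog_arm(
  motion=[
    [[0,0.036,-0.008],[0,0,0]],
    [[0,0.037,-0.007],[0,0,0]],
    [[0,0.036,-0.008],[0,0,0]],
    [[0,0.03,-0.007],[0,0,0]],
    [[0,0.02,-0.004],[0,0,0]],
  ],
)

```text
time: 10.47
ee_pos: [0.4771, 0.2861, 0.2382]
tool_rot: [2.295, 1.567, 2.741]
ft_force: [0.1, 0.3, -3.6]
finger_gap: 0.378
```

jog_arm(
  motion=[
    [[0,0,0],[0,0,0]],
    [[0,0,0],[0,0,0]],
    [[0,0,0],[0,0,0]],
    [[0,0,0],[0,0,0]],
    [[0,0,0],[0,0,0]],
  ],
)

```text
time: 10.88
ee_pos: [0.4813, 0.2813, 0.2382]
tool_rot: [3.102, 1.57, -2.743]
ft_force: [-0.9, -1.1, -3.5]
finger_gap: 0.375
```

```bash
python3 - <<'E'
from w import *
wrist('w7',{'plate':(.4775,.2888,.441,0),'parallel':(.4775,.2888,2.012,.004)})
E
python3 plan.py .480,.2854,.147,.441
```

```text
t 10.93 pos [0.4812 0.2815 0.2382] a 0.439 tilt 0.0014 gap 0.38 F [-0.1 -0.1 -5. ] j [-0.72  0.59  0.22  1.85 -0.18  0.72  0.04]
[[0.03, 0.001, 0.0], [0.0, 0.0, 0.0]]
[[0.031, 0.002, 0.0], [0.0, 0.0, 0.0]]
[[0.0302, 0.001, 0.0007], [-0.002, -0.001, 0.0]]
--
```

View pics/w7.png

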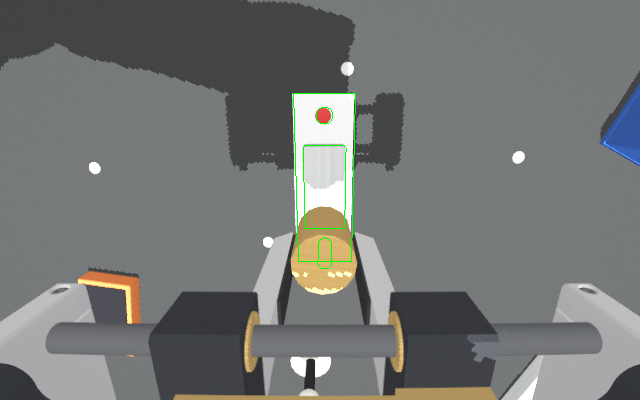

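jog_arm(
  motion=[
    [[0.03,0.001,0],[0,0,0]],
    [[0.03,0.002,0],[0,0,0]],
    [[0.02,0.001,0.0005],[-0.002,0,0]],
    [[0.008,0,0],[0,0,0]],
    [[0,0,0],[0,0,0]],
  ],
)

```text
time: 11.35
ee_pos: [0.4785, 0.2854, 0.1484]
tool_rot: [3.132, 1.566, -2.709]
ft_force: [-0.4, 0.3, -3.9]
finger_gap: 0.377
```

jog_arm(
  motion=[
    [[0,0,0],[0,0,0]],
    [[0,0,0],[0,0,0]],
    [[0,0,0],[0,0,0]],
  ],
)

```text
time: 11.6
ee_pos: [0.48, 0.2868, 0.1516]
tool_rot: [0.623, 1.569, 1.065]
ft_force: [-0.1, 0.3, -3.4]
finger_gap: 0.382
```

```bash
python3 - <<'E'
from w import *
wrist('w8',{'brass':(.4775,.2888,0,.031),'plate':(.4775,.2888,.441,0),'parallel':(.4775,.2888,2.012,.004)})
E
python3 plan.py .480,.2854,.144,.441
```

```text
t 11.65 pos [0.4799 0.2868 0.1515] a 0.443 tilt 0.0015 gap 0.378 F [-0.6  0.1 -3.7] j [-0.7   0.72  0.17  1.9  -0.23  0.54  0.07]
[[0.0075, -0.0013, -0.0005], [0.002, 0.001, -0.001]]
--
```

View pics/w8.png

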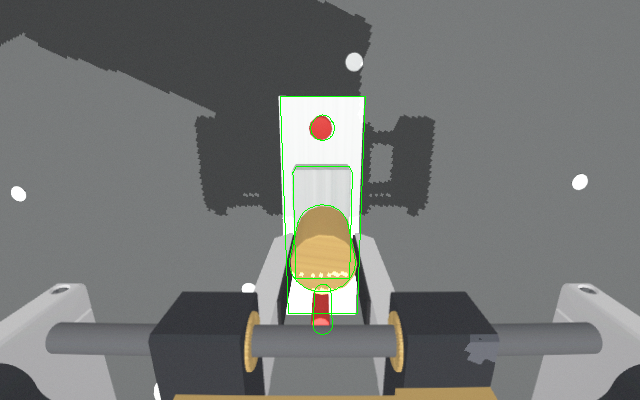

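jog_arm(
  motion=[
    [[0.004,-0.001,-0.0005],[0.002,0,0]],
    [[0.003,0,0],[0,0,0]],
    [[0,0,0],[0,0,0]],
    [[0,0,0],[0,0,0]],
    [[0,0,0],[0,0,0]],
  ],
)

```text
time: 12.07
ee_pos: [0.4794, 0.2855, 0.1438]
tool_rot: [2.057, 1.57, 2.498]
ft_force: [-1.5, -0.9, 4.6]
finger_gap: 0.378
```

Contact made: the force went from -3.7 to +4.6 N. Releasing.

jog_arm(
  motion=[
    [[0,0,0],[0,0,0]],
    [[0,0,0],[0,0,0]],
    [[0,0,0],[0,0,0]],
    [[0,0,0],[0,0,0]],
  ],
  fingers=65,
)

```text
time: 12.4
ee_pos: [0.479, 0.2855, 0.143]
tool_rot: [2.689, 1.569, 3.131]
ft_force: [0.6, 0.2, -0.0]
finger_gap: 0.619
```

jog_arm(
  motion=[
    [[-0.02,0,0],[0,0,0]],
    [[-0.038,0,0],[0,0,0]],
    [[-0.038,0,0],[0,0,0]],
    [[0,0,0],[0,0,0]],
    [[0,0,0],[0,0,0]],
  ],
)

```text
time: 12.82
ee_pos: [0.4802, 0.2861, 0.2411]
tool_rot: [0.423, 1.567, 0.864]
ft_force: [0.0, 0.1, -0.2]
finger_gap: 0.649
```

```bash
python3 - <<'E'
from w import *
wrist('w9',{'brass':(.4775,.2888,0,.029),'plate':(.4775,.2888,.441,0),'parallel':(.4775,.2888,2.012,.004)})
c,im=pickle.load(open('w9.pkl','rb'))
fit('brass',(.4775,.2888,0),[(c,im)],lambda im:(np.ptp(cv2.GaussianBlur(im,(0,0),4).astype(int),axis=2)>30)&(im[...,1]>im[...,2]*.5),False,z=.029)
E
python3 plan.py .436,.0853,.235,1.047;python3 plan.py .436,.0853,.235,.35
```

```text
brass [0.4757 0.2906 0.    ] cost 0.181
t 12.87 pos [0.4791 0.2856 0.2395] a 0.441 tilt 0.0012 gap 0.65 F [ 0.4 -0.7 -0.5] j [-0.73  0.59  0.22  1.85 -0.19  0.73  0.03]
[[0.001, -0.027, -0.021], [-0.1, 0.0, 0.0]]
[[0.001, -0.025, -0.023], [-0.1, 0.0, 0.0]]
[[0.001, -0.022, -0.026], [-0.1, 0.0, 0.0]]
[[0.0, -0.02, -0.028], [-0.1, 0.0, 0.0]]
[[0.001, -0.017, -0.03], [-0.1, 0.0, 0.0]]
[[0.0003, -0.0141, -0.0307], [-0.106, 0.0, -0.001]]
--
t 12.87 pos [0.4791 0.2856 0.2395] a 0.441 tilt 0.0012 gap 0.65 F [ 0.4 -0.7 -0.5] j [-0.73  0.59  0.22  1.85 -0.19  0.73  0.03]
[[0.001, -0.027, -0.021], [0.02, 0.0, 0.0]]
[[0.001, -0.028, -0.02], [0.01, 0.0, 0.0]]
[[0.001, -0.028, -0.02], [0.02, 0.0, 0.0]]
[[0.0, -0.028, -0.019], [0.01, 0.0, 0.0]]
[[0.001, -0.028, -0.019], [0.02, 0.0, 0.0]]
[[0.0003, -0.0285, -0.0189], [0.011, -0.001, -0.001]]
--
```

View pics/w9.png

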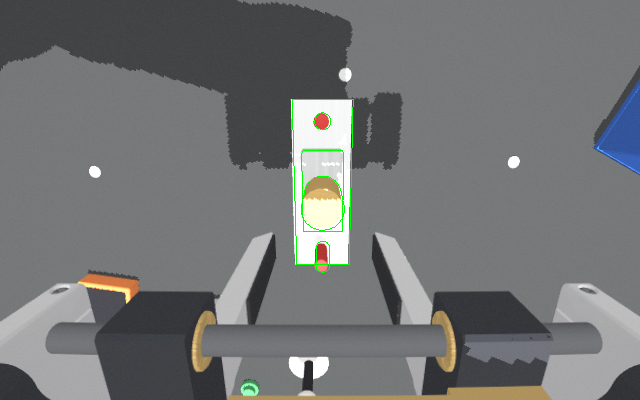

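```bash
python3 - <<'E'
from h import *;import pickle
c=pickle.load(open('cs.pkl','rb'))
for uv in [(372,118),(411,123),(408,142),(367,134)]: print(ray(c['scene'],uv,0.01).round(3))
E
```

```text
[ 0.3   -0.017  0.01 ]
[0.268 0.076 0.01 ]
[0.327 0.094 0.01 ]
[ 0.352 -0.005  0.01 ]
```

Brass stands centred on the block, and the outline matches at (322,205). Going to the ring.

jog_arm(
  motion=[
    [[0.001,-0.027,-0.021],[0,0,0]],
    [[0.001,-0.027,-0.021],[0,0,0]],
    [[0.001,-0.027,-0.021],[0,0,0]],
    [[0.001,-0.027,-0.021],[0,0,0]],
    [[0,-0.027,-0.021],[0,0,0]],
  ],
  fingers=85,
)

```text
time: 13.28
ee_pos: [0.4401, 0.1169, 0.2335]
tool_rot: [2.957, 1.565, -2.884]
ft_force: [0.2, -0.3, -0.1]
finger_gap: 0.851
```

jog_arm(
  motion=[
    [[0,-0.0275,-0.02],[0,0,0]],
    [[0,0,0],[0,0,0]],
    [[0,0,0],[0,0,0]],
    [[0,0,0],[0,0,0]],
    [[0,0,0],[0,0,0]],
  ],
)

```text
time: 13.7
ee_pos: [0.4355, 0.0864, 0.2346]
tool_rot: [2.595, 1.568, 3.038]
ft_force: [-0.5, 0.9, -0.3]
finger_gap: 0.852
```

```bash
python3 - <<'E'
from w import *
wrist('w10',{'ring':(.436,.0853,0,0),'silver':(.4355,-.077,0,0),'ball':(.5568,.08,0,0)})
c,im=pickle.load(open('w10.pkl','rb'))
fit('ring',(.436,.0853,0),[(c,im)],lambda im:(cv2.GaussianBlur(im,(0,0),4).max(2)>100),False)
E
python3 plan.py .436,.0853,.101,.441
```

```text
ring [0.436  0.0859 0.    ] cost 0.174
t 13.75 pos [0.4355 0.0865 0.2347] a 0.443 tilt 0.0024 gap 0.848 F [-1.   0.5  0.8] j [-0.4   0.46  0.2   2.14 -0.17  0.55  0.36]
[[0.033, 0.0, 0.0], [0.0, 0.0, 0.0]]
[[0.034, 0.0, 0.0], [0.0, 0.0, 0.0]]
[[0.033, -0.001, 0.0], [0.0, 0.0, 0.0]]
[[0.0337, -0.0005, 0.0002], [0.002, -0.002, -0.001]]
--
```

View pics/w10.png

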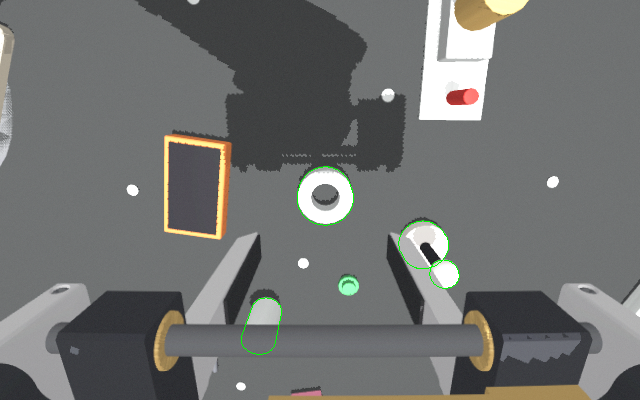

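The ring is at (325,195) and its outline fits. I'll descend, easing at the end.

jog_arm(
  motion=[
    [[0.033,0,0],[0,0,0]],
    [[0.034,0,0],[0,0,0]],
    [[0.033,-0.001,0],[0,0,0]],
    [[0.018,0,0],[0,-0.002,-0.001]],
    [[0.009,0,0],[0,0,0]],
  ],
)

```text
time: 14.17
ee_pos: [0.4313, 0.0847, 0.1097]
tool_rot: [2.743, 1.555, -3.097]
ft_force: [-0.6, 0.9, 0.8]
finger_gap: 0.851
```

jog_arm(
  motion=[
    [[0.003,0,0],[0,0,0]],
    [[0,0,0],[0,0,0]],
    [[0,0,0],[0,0,0]],
  ],
)

```text
time: 14.42
ee_pos: [0.4338, 0.0849, 0.1094]
tool_rot: [2.814, 1.564, -3.026]
ft_force: [0.1, -0.1, -0.8]
finger_gap: 0.847
```

```bash
python3 plan.py .436,.0853,.101,.441
```

```text
t 14.42 pos [0.4338 0.0849 0.1094] a 0.442 tilt 0.0073 gap 0.847 F [ 0.1 -0.1 -0.8] j [-0.37  0.72  0.16  2.23 -0.48  0.24  0.66]
[[0.0084, -0.0006, 0.0022], [0.001, -0.007, -0.002]]
--
```

Joint 6 is at its lower limit, so this is as low as the arm goes. The tips are about 12 mm above the granite, which leaves about 10 mm of overlap on the ring. I'll grip here and check.

jog_arm(
  motion=[
    [[0,0,0],[0,0,0]],
    [[0,0,0],[0,0,0]],
    [[0,0,0],[0,0,0]],
    [[0,0,0],[0,0,0]],
    [[0,0,0],[0,0,0]],
  ],
  fingers=0,
  grip_force=40,
)

```text
time: 14.83
ee_pos: [0.4346, 0.0842, 0.1102]
tool_rot: [2.724, 1.566, -3.119]
ft_force: [1.4, 0.6, 0.7]
finger_gap: 0.589
```

jog_arm(
  motion=[
    [[0,0,0],[0,0,0]],
    [[0,0,0],[0,0,0]],
    [[0,0,0],[0,0,0]],
  ],
)

```text
time: 15.08
ee_pos: [0.4345, 0.0842, 0.1102]
tool_rot: [2.738, 1.566, -3.105]
ft_force: [0.8, 1.7, 5.2]
finger_gap: 0.587
```

```bash
python3 - <<'E'
from w import *
wrist('w11',{'ring':(.436,.0855,0,0)})
c,im=pickle.load(open('w11.pkl','rb'))
fit('ring',(.436,.0853,0),[(c,im)],lambda im:(cv2.GaussianBlur(im,(0,0),4).max(2)>100),False)
E
python3 plan.py .436,.0853,.16,.441
```

```text
ring [0.4336 0.0829 0.    ] cost 0.282
t 15.13 pos [0.4346 0.0842 0.1102] a 0.44 tilt 0.005 gap 0.586 F [2.3 1.8 5.3] j [-0.37  0.71  0.16  2.23 -0.48  0.24  0.66]
[[-0.025, 0.0, 0.001], [0.0, 0.0, 0.0]]
[[-0.0248, 0.0005, 0.0005], [-0.001, -0.005, -0.002]]
--
```

View pics/w11.png

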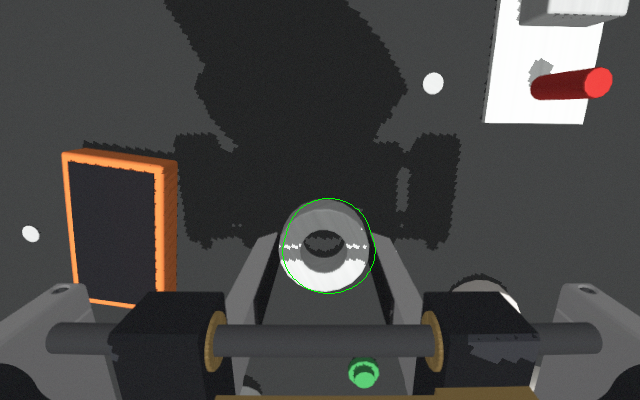

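jog_arm(
  motion=[
    [[-0.02,0,0],[0,0,0]],
    [[-0.03,0,0],[0,0,0]],
    [[-0.036,0,0],[0,-0.005,-0.002]],
    [[-0.036,0,0],[0,0,0]],
    [[0,0,0],[0,0,0]],
  ],
)

```text
time: 15.55
ee_pos: [0.4358, 0.0836, 0.236]
tool_rot: [-0.202, 1.566, 0.238]
ft_force: [1.3, 0.9, -2.5]
finger_gap: 0.583
```

jog_arm(
  motion=[
    [[0,0,0],[0,0,0]],
    [[0,0,0],[0,0,0]],
  ],
)

```text
time: 15.72
ee_pos: [0.433, 0.084, 0.2308]
tool_rot: [2.879, 1.566, -2.963]
ft_force: [-0.6, 0.3, -3.7]
finger_gap: 0.586
```

```bash
python3 plan.py .5157,-.3286,.235,.441
```

```text
t 15.72 pos [0.433  0.084  0.2308] a 0.441 tilt 0.0044 gap 0.586 F [-0.6  0.3 -3.7] j [-0.54  0.49  0.4   2.16 -0.34  0.56  0.55]
[[0.0, -0.034, -0.008], [0.0, 0.0, 0.0]]
[[0.0, -0.034, -0.008], [0.0, 0.0, 0.0]]
[[0.0, -0.034, -0.009], [0.0, 0.0, 0.0]]
[[0.0, -0.034, -0.008], [0.0, 0.0, 0.0]]
[[-0.001, -0.034, -0.009], [0.0, 0.0, 0.0]]
[[0.0, -0.034, -0.008], [0.0, 0.0, 0.0]]
[[-0.001, -0.034, -0.009], [0.0, 0.0, 0.0]]
[[0.0, -0.034, -0.008], [0.0, 0.0, 0.0]]
[[-0.001, -0.034, -0.009], [0.0, 0.0, 0.0]]
[[0.0, -0.034, -0.008], [0.0, 0.0, 0.0]]
[[-0.001, -0.034, -0.009], [0.0, 0.0, 0.0]]
[[-0.0002, -0.0344, -0.0082], [0.0, -0.004, -0.001]]
--
```

Force -3.7 N, so the ring is held.

jog_arm(
  motion=[
    [[0,-0.034,-0.008],[0,0,0]],
    [[0,-0.034,-0.008],[0,0,0]],
    [[0,-0.034,-0.009],[0,0,0]],
    [[0,-0.034,-0.008],[0,0,0]],
    [[-0.001,-0.034,-0.009],[0,0,0]],
  ],
)

```text
time: 16.13
ee_pos: [0.4674, -0.089, 0.2304]
tool_rot: [2.624, 1.564, 3.064]
ft_force: [0.9, 0.7, -2.1]
finger_gap: 0.581
```

jog_arm(
  motion=[
    [[0,-0.034,-0.008],[0,0,0]],
    [[-0.001,-0.034,-0.009],[0,0,0]],
    [[0,-0.034,-0.008],[0,0,0]],
    [[-0.001,-0.034,-0.009],[0,0,0]],
    [[0,-0.034,-0.008],[0,0,0]],
  ],
)

```text
time: 16.55
ee_pos: [0.5018, -0.2606, 0.2319]
tool_rot: [2.335, 1.564, 2.775]
ft_force: [0.3, -1.0, -2.5]
finger_gap: 0.587
```

jog_arm(
  motion=[
    [[-0.001,-0.034,-0.009],[0,0,0]],
    [[0,-0.0345,-0.008],[0,-0.002,0]],
    [[0,0,0],[0,0,0]],
    [[0,0,0],[0,0,0]],
    [[0,0,0],[0,0,0]],
  ],
)

```text
time: 16.97
ee_pos: [0.5158, -0.3274, 0.233]
tool_rot: [1.886, 1.565, 2.326]
ft_force: [-1.2, 0.1, -4.1]
finger_gap: 0.581
```

jog_arm(
  motion=[
    [[0,0,0],[0,0,0]],
    [[0,0,0],[0,0,0]],
    [[0,0,0],[0,0,0]],
  ],
)

```text
time: 17.22
ee_pos: [0.5173, -0.3272, 0.2355]
tool_rot: [1.315, 1.569, 1.757]
ft_force: [0.9, 0.2, -2.8]
finger_gap: 0.584
```

```bash
python3 - <<'E'
from w import *
wrist('w12',{'riser':(.5157,-.328,-.038,0)})
E
python3 plan.py .5157,-.3286,.155,.441
```

```text
t 17.27 pos [ 0.5174 -0.3274  0.2357] a 0.442 tilt 0.0012 gap 0.586 F [-0.6 -0.7 -2.3] j [ 0.31  0.68  0.34  1.7  -0.29  0.82  1.23]
[[0.027, 0.0, -0.001], [0.0, 0.0, 0.0]]
[[0.027, 0.0, -0.001], [0.0, 0.0, 0.0]]
[[0.0267, -0.0004, -0.0001], [0.001, 0.001, -0.001]]
--
```

View pics/w12.png

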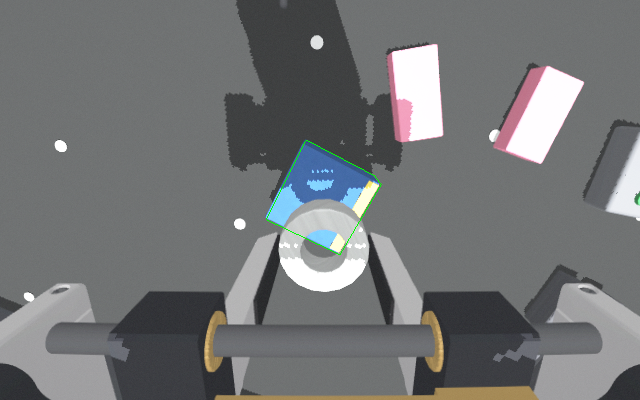

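The riser outline matches the blue top and yellow edge, and the ring is level. Lowering.

jog_arm(
  motion=[
    [[0.027,0,-0.001],[0,0,0]],
    [[0.027,0,-0.001],[0,0,0]],
    [[0.015,0,0],[0.001,0,0]],
    [[0.007,0,0],[0,0,0]],
    [[0,0,0],[0,0,0]],
  ],
)

```text
time: 17.68
ee_pos: [0.5149, -0.3285, 0.1585]
tool_rot: [1.891, 1.568, 2.331]
ft_force: [0.5, -0.1, -3.5]
finger_gap: 0.588
```

jog_arm(
  motion=[
    [[0,0,0],[0,0,0]],
    [[0,0,0],[0,0,0]],
    [[0,0,0],[0,0,0]],
  ],
)

```text
time: 17.93
ee_pos: [0.5161, -0.3299, 0.1612]
tool_rot: [-0.767, 1.568, -0.327]
ft_force: [0.3, -0.3, -2.4]
finger_gap: 0.586
```

```bash
python3 plan.py .5157,-.3286,.150,.441
```

```text
t 17.93 pos [ 0.5161 -0.3299  0.1612] a 0.44 tilt 0.0026 gap 0.586 F [ 0.3 -0.3 -2.4] j [ 0.34  0.77  0.3   1.75 -0.34  0.67  1.27]
[[0.0112, 0.0013, 0.0001], [-0.001, 0.002, 0.002]]
--
```

jog_arm(
  motion=[
    [[0.006,0.001,0],[0,0.002,0.002]],
    [[0.003,0,0],[0,0,0]],
    [[0,0,0],[0,0,0]],
    [[0,0,0],[0,0,0]],
    [[0,0,0],[0,0,0]],
  ],
)

```text
time: 18.35
ee_pos: [0.5149, -0.3285, 0.1508]
tool_rot: [2.153, 1.568, 2.593]
ft_force: [-1.3, -0.5, -2.7]
finger_gap: 0.584
```

jog_arm(
  motion=[
    [[0.0015,0,0],[0,0,0]],
    [[0,0,0],[0,0,0]],
    [[0,0,0],[0,0,0]],
  ],
)

```text
time: 18.6
ee_pos: [0.515, -0.3286, 0.1503]
tool_rot: [2.036, 1.569, 2.475]
ft_force: [-0.8, 1.6, 5.9]
finger_gap: 0.585
```

Contact. Releasing to about 75 mm.

jog_arm(
  motion=[
    [[0,0,0],[0,0,0]],
    [[0,0,0],[0,0,0]],
    [[0,0,0],[0,0,0]],
    [[0,0,0],[0,0,0]],
  ],
  fingers=80,
)

```text
time: 18.93
ee_pos: [0.5151, -0.3286, 0.1493]
tool_rot: [2.162, 1.568, 2.602]
ft_force: [-0.0, -0.1, -0.2]
finger_gap: 0.794
```

jog_arm(
  motion=[
    [[-0.02,0,0],[0,0,0]],
    [[-0.035,0,0],[0,0,0]],
    [[-0.035,0,0],[0,0,0]],
    [[0,0,0],[0,0,0]],
    [[0,0,0],[0,0,0]],
  ],
)

```text
time: 19.35
ee_pos: [0.5161, -0.3294, 0.2414]
tool_rot: [-0.952, 1.569, -0.512]
ft_force: [-1.0, -0.2, 0.4]
finger_gap: 0.802
```

```bash
python3 - <<'E'
from w import *
wrist('w13',{'riser':(.5157,-.328,-.038,0),'ring':(.5157,-.328,0,.04)})
c,im=pickle.load(open('w13.pkl','rb'))
fit('ring',(.5157,-.328,0),[(c,im)],lambda im:(np.ptp(cv2.GaussianBlur(im,(0,0),4).astype(int),axis=2)<30)&(im.max(2)>100),False,z=.04)
E
python3 plan.py .5568,.08,.24,.441
```

```text
ring [ 0.5143 -0.3281  0.    ] cost 0.221
t 19.4 pos [ 0.5153 -0.3286  0.2397] a 0.44 tilt 0.0018 gap 0.798 F [ 0.8 -0.3 -0.5] j [ 0.31  0.67  0.35  1.7  -0.29  0.83  1.23]
[[0.0, 0.032, 0.019], [0.0, 0.0, 0.0]]
[[0.0, 0.032, 0.019], [0.0, 0.0, 0.0]]
[[0.0, 0.032, 0.019], [0.0, 0.0, 0.0]]
[[0.0, 0.032, 0.019], [0.0, 0.0, 0.0]]
[[0.0, 0.032, 0.019], [0.0, 0.0, 0.0]]
[[0.0, 0.032, 0.019], [0.0, 0.0, 0.0]]
[[0.0, 0.032, 0.019], [0.0, 0.0, 0.0]]
[[0.0, 0.032, 0.02], [0.0, 0.0, 0.0]]
[[0.0, 0.032, 0.019], [0.0, 0.0, 0.0]]
[[0.0, 0.032, 0.02], [0.0, 0.0, 0.0]]
[[0.0001, 0.0321, 0.0194], [-0.001, -0.001, -0.002]]
--
```

View pics/w13.png

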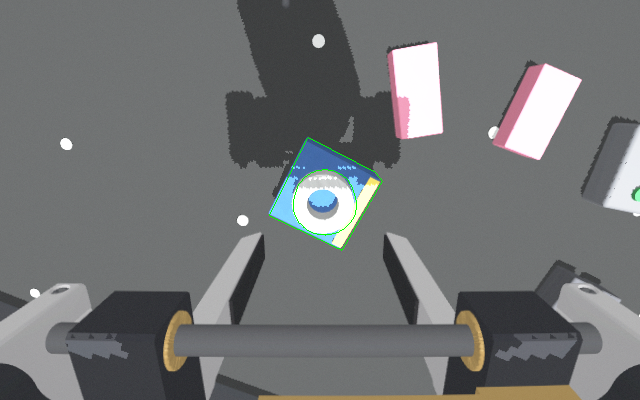

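The ring lies centred on the riser at (324,202). Next is the ball. I'll grip its 50 mm foot, because straight fingers on the stem could foul the ball.

jog_arm(
  motion=[
    [[0,0.032,0.019],[0,0,0]],
    [[0,0.032,0.019],[0,0,0]],
    [[0,0.032,0.019],[0,0,0]],
    [[0,0.032,0.019],[0,0,0]],
    [[0,0.032,0.019],[0,0,0]],
  ],
)

```text
time: 19.82
ee_pos: [0.532, -0.1414, 0.2378]
tool_rot: [2.319, 1.565, 2.758]
ft_force: [0.2, 0.2, 0.7]
finger_gap: 0.8
```

jog_arm(
  motion=[
    [[0,0.032,0.019],[0,0,0]],
    [[0,0.032,0.019],[0,0,0]],
    [[0,0.032,0.02],[0,0,0]],
    [[0,0.032,0.019],[0,0,0]],
    [[0,0.032,0.02],[0,0,0]],
  ],
)

```text
time: 20.23
ee_pos: [0.5516, 0.0445, 0.2381]
tool_rot: [2.543, 1.565, 2.982]
ft_force: [0.2, -0.4, 0.1]
finger_gap: 0.802
```

jog_arm(
  motion=[
    [[0,0.032,0.0195],[0,0,-0.002]],
    [[0,0,0],[0,0,0]],
    [[0,0,0],[0,0,0]],
    [[0,0,0],[0,0,0]],
    [[0,0,0],[0,0,0]],
  ],
)

```text
time: 20.65
ee_pos: [0.5564, 0.0781, 0.2391]
tool_rot: [-3.048, 1.567, -2.611]
ft_force: [0.3, -0.5, -0.1]
finger_gap: 0.802
```

jog_arm(
  motion=[
    [[0,0,0],[0,0,0]],
    [[0,0,0],[0,0,0]],
    [[0,0,0],[0,0,0]],
  ],
)

```text
time: 20.9
ee_pos: [0.5569, 0.0788, 0.2399]
tool_rot: [3.073, 1.569, -2.773]
ft_force: [0.6, 0.5, 0.2]
finger_gap: 0.796
```

```bash
python3 - <<'E'
from w import *
wrist('w14',{'ball':(.5568,.08,0,0)})
c,im=pickle.load(open('w14.pkl','rb'))
M['f']=([cyl(.025,0,.015)],'')
fit('f',(.5568,.08,0),[(c,im)],lambda im:(cv2.GaussianBlur(im,(0,0),4).max(2)>110),False)
M['b']=([sph(.0125,.07)],'')
fit('b',(.5568,.08,0),[(c,im)],lambda im:(cv2.GaussianBlur(im,(0,0),4).max(2)>110),False)
E
python3 plan.py .5568,.08,.12,.441
```

```text
f [0.5568 0.0797 0.    ] cost 0.095
b [0.5568 0.0798 0.    ] cost 0.172
t 20.95 pos [0.5569 0.079  0.2399] a 0.438 tilt 0.0015 gap 0.8 F [-0.3  0.2  0.6] j [-0.45  0.61  0.4   1.84 -0.33  0.76  0.57]
[[0.03, 0.0, 0.0], [0.0, 0.0, 0.0]]
[[0.03, 0.0, 0.0], [0.0, 0.0, 0.0]]
[[0.03, 0.0, 0.0], [0.0, 0.0, 0.0]]
[[0.0299, 0.0009, 0.0005], [-0.003, -0.001, 0.0]]
--
```

View pics/w14.png

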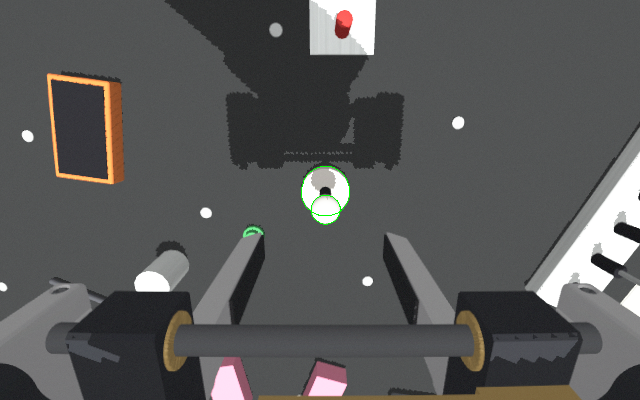

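The foot at (325,190) and ball at (325,209) match their outlines. Descending in stages.

jog_arm(
  motion=[
    [[0.028,0,0],[0,0,0]],
    [[0.03,0,0],[0,0,0]],
    [[0.03,0,0],[0,0,0]],
    [[0.025,0.001,0],[-0.003,0,0]],
    [[0.012,0,0],[0,0,0]],
  ],
)

```text
time: 21.37
ee_pos: [0.5547, 0.0805, 0.1121]
tool_rot: [2.831, 1.565, -3.01]
ft_force: [-0.7, 0.4, -0.0]
finger_gap: 0.8
```

jog_arm(
  motion=[
    [[0,0,0],[0,0,0]],
    [[0,0,0],[0,0,0]],
    [[0,0,0],[0,0,0]],
    [[0,0,0],[0,0,0]],
  ],
)

```text
time: 21.7
ee_pos: [0.5573, 0.0808, 0.1165]
tool_rot: [-0.436, 1.569, 0.006]
ft_force: [0.5, -0.0, -0.0]
finger_gap: 0.8
```

```bash
python3 plan.py .5568,.0798,.102,.441
```

```text
t 21.7 pos [0.5573 0.0808 0.1165] a 0.442 tilt 0.0015 gap 0.8 F [ 0.5 -0.  -0. ] j [-0.37  0.8   0.28  1.91 -0.43  0.5   0.65]
[[0.0145, -0.0006, -0.0009], [0.001, 0.001, 0.001]]
--
```

jog_arm(
  motion=[
    [[0.007,-0.0005,-0.001],[0,0,0]],
    [[0.006,0,0],[0,0,0]],
    [[0,0,0],[0,0,0]],
    [[0,0,0],[0,0,0]],
    [[0,0,0],[0,0,0]],
  ],
)

```text
time: 22.12
ee_pos: [0.5555, 0.0799, 0.1018]
tool_rot: [2.952, 1.569, -2.889]
ft_force: [-0.6, 0.3, -0.4]
finger_gap: 0.802
```

jog_arm(
  motion=[
    [[0,0,0],[0,0,0]],
    [[0,0,0],[0,0,0]],
    [[0,0,0],[0,0,0]],
    [[0,0,0],[0,0,0]],
  ],
  fingers=56,
  grip_force=20,
)

```text
time: 22.45
ee_pos: [0.5556, 0.0799, 0.1019]
tool_rot: [3.018, 1.57, -2.822]
ft_force: [1.7, 0.0, -0.3]
finger_gap: 0.576
```

```bash
python3 plan.py .5568,.0798,.102,.441
```

```text
t 22.45 pos [0.5556 0.0799 0.1019] a 0.442 tilt 0.0013 gap 0.576 F [ 1.7  0.  -0.3] j [-0.36  0.82  0.26  1.91 -0.44  0.47  0.66]
[[-0.0001, -0.0006, 0.001], [0.001, -0.001, 0.0]]
--
```

Now I'll close gently on the foot, then firm up the grip.

jog_arm(
  motion=[
    [[0,0,0],[0,0,0]],
    [[0,0,0],[0,0,0]],
    [[0,0,0],[0,0,0]],
  ],
  fingers=0,
  grip_force=20,
)

```text
time: 22.7
ee_pos: [0.5559, 0.08, 0.102]
tool_rot: [3.078, 1.57, -2.762]
ft_force: [1.4, 0.3, -1.0]
finger_gap: 0.526
```

jog_arm(
  motion=[
    [[0,0,0],[0,0,0]],
    [[0,0,0],[0,0,0]],
    [[0,0,0],[0,0,0]],
  ],
  grip_force=35,
)

```text
time: 22.95
ee_pos: [0.5558, 0.08, 0.102]
tool_rot: [3.026, 1.57, -2.815]
ft_force: [1.2, 1.3, -0.2]
finger_gap: 0.523
```

```bash
python3 - <<'E'
from w import *
wrist('w15',{'ball':(.556,.0797,0,0)})
E
python3 plan.py .5568,.0798,.17,.441
```

```text
t 23.0 pos [0.5558 0.08   0.102 ] a 0.442 tilt 0.0009 gap 0.525 F [1.2 1.2 0.4] j [-0.36  0.82  0.26  1.91 -0.44  0.47  0.66]
[[-0.034, 0.0, 0.0], [0.0, 0.0, 0.0]]
[[-0.034, -0.0006, 0.0008], [0.001, -0.001, 0.0]]
--
```

View pics/w15.png

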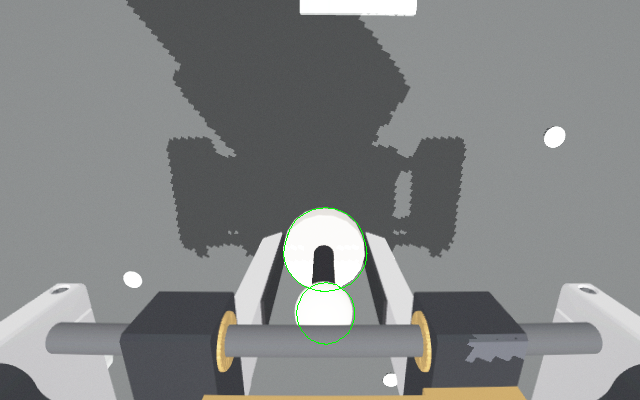

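jog_arm(
  motion=[
    [[-0.01,0,0],[0,0,0]],
    [[-0.015,0,0],[0,0,0]],
    [[-0.02,0,0],[0,0,0]],
    [[-0.025,0,0],[0,0,0]],
    [[-0.02,0,0],[0,0,0]],
  ],
)

```text
time: 23.42
ee_pos: [0.5549, 0.0796, 0.1934]
tool_rot: [2.926, 1.568, -2.915]
ft_force: [0.2, 0.3, -2.2]
finger_gap: 0.522
```

jog_arm(
  motion=[
    [[-0.01,0,0],[0,0,0]],
    [[0,0,0],[0,0,0]],
    [[0,0,0],[0,0,0]],
  ],
)

```text
time: 23.67
ee_pos: [0.5553, 0.08, 0.2019]
tool_rot: [2.785, 1.569, -3.056]
ft_force: [-0.6, 0.4, -1.9]
finger_gap: 0.52
```

```bash
sed -i 's/step=.038/step=float(__import__("os").environ.get("STEP",".038"))/' plan.py; python3 - <<'E'
from w import *
wrist('w16',{})
E
STEP=.029 python3 plan.py .6106,-.3316,.2,1.2
```

```text
t 23.72 pos [0.5548 0.08   0.2011] a 0.443 tilt 0.0033 gap 0.525 F [ 0.8 -0.9 -1. ] j [-0.43  0.67  0.37  1.87 -0.36  0.67  0.6 ]
[[0.0, -0.026, -0.008], [-0.05, 0.0, 0.0]]
[[0.0, -0.026, -0.01], [-0.05, 0.0, 0.0]]
[[0.0, -0.025, -0.011], [-0.05, 0.0, 0.0]]
[[0.0, -0.025, -0.012], [-0.05, 0.0, 0.0]]
[[0.0, -0.024, -0.014], [-0.05, 0.0, 0.0]]
[[0.0, -0.024, -0.015], [-0.05, 0.0, 0.0]]
[[0.0, -0.023, -0.016], [-0.05, 0.0, 0.0]]
[[0.0, -0.022, -0.017], [-0.05, 0.0, 0.0]]
[[0.0, -0.021, -0.018], [-0.05, 0.0, 0.0]]
[[0.0, -0.02, -0.019], [-0.05, 0.0, 0.0]]
[[0.0, -0.019, -0.02], [-0.05, 0.0, 0.0]]
[[0.0, -0.018, -0.021], [-0.05, 0.0, 0.0]]
[[0.0, -0.017, -0.022], [-0.05, 0.0, 0.0]]
[[0.001, -0.016, -0.022], [-0.05, 0.0, 0.0]]
[[0.0001, -0.0152, -0.0234], [-0.057, -0.002, -0.003]]
--
```

View pics/w16.png

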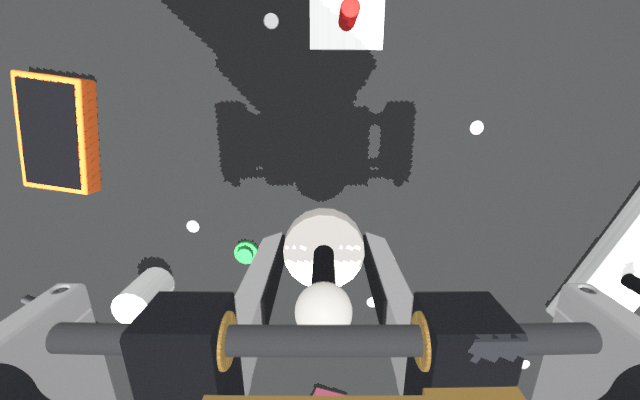

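The ball is held upright: foot at (323,248), ball at (323,312), in the same place as before the lift. Carrying it over gently.

jog_arm(
  motion=[
    [[0,-0.015,-0.005],[-0.03,0,0]],
    [[0,-0.026,-0.01],[-0.05,0,0]],
    [[0,-0.025,-0.011],[-0.05,0,0]],
    [[0,-0.025,-0.012],[-0.05,0,0]],
    [[0,-0.024,-0.014],[-0.05,0,0]],
  ],
)

```text
time: 24.13
ee_pos: [0.5686, -0.0468, 0.2001]
tool_rot: [2.503, 1.566, -3.105]
ft_force: [0.9, -0.5, -2.5]
finger_gap: 0.522
```

jog_arm(
  motion=[
    [[0,-0.024,-0.015],[-0.05,0,0]],
    [[0,-0.023,-0.016],[-0.05,0,0]],
    [[0,-0.022,-0.017],[-0.05,0,0]],
    [[0,-0.021,-0.018],[-0.05,0,0]],
    [[0,-0.02,-0.019],[-0.05,0,0]],
  ],
)

```text
time: 24.55
ee_pos: [0.5843, -0.1854, 0.1999]
tool_rot: [2.035, 1.566, 2.96]
ft_force: [0.5, -0.0, -2.0]
finger_gap: 0.521
```

jog_arm(
  motion=[
    [[0,-0.019,-0.02],[-0.05,0,0]],
    [[0,-0.018,-0.021],[-0.05,0,0]],
    [[0,-0.017,-0.022],[-0.05,0,0]],
    [[0.001,-0.016,-0.02],[-0.05,0,0]],
    [[0,-0.01,-0.015],[-0.03,0,0]],
  ],
)

```text
time: 24.97
ee_pos: [0.6001, -0.3128, 0.1986]
tool_rot: [2.013, 1.566, -3.118]
ft_force: [0.4, 0.1, -2.0]
finger_gap: 0.521
```

```bash
STEP=.025 python3 plan.py .6106,-.3316,.2,1.2
```

```text
t 24.97 pos [ 0.6001 -0.3128  0.1986] a 1.152 tilt 0.0046 gap 0.521 F [ 0.4  0.1 -2. ] j [ 0.37  0.78  0.12  1.53 -0.11  0.84  1.68]
[[-0.0015, -0.0172, -0.0129], [-0.048, -0.002, -0.004]]
--
```

jog_arm(
  motion=[
    [[0,-0.006,-0.004],[-0.02,0,0]],
    [[0,-0.006,-0.004],[-0.02,0,0]],
    [[0,0,0],[0,0,0]],
    [[0,0,0],[0,0,0]],
    [[0,0,0],[0,0,0]],
  ],
)

```text
time: 25.38
ee_pos: [0.6096, -0.3198, 0.2005]
tool_rot: [1.382, 1.568, 2.576]
ft_force: [-0.2, 0.2, -2.2]
finger_gap: 0.525
```

jog_arm(
  motion=[
    [[0,0,0],[0,0,0]],
    [[0,0,0],[0,0,0]],
    [[0,0,0],[0,0,0]],
  ],
)

```text
time: 25.63
ee_pos: [0.6095, -0.3212, 0.2011]
tool_rot: [2.122, 1.569, -2.968]
ft_force: [-0.2, 0.8, -1.6]
finger_gap: 0.521
```

```bash
python3 - <<'E'
from w import *
wrist('w17',{'riser':(.5157,-.328,-.038,0),'ring':(.515,-.328,0,.04)})
E
STEP=.025 python3 plan.py .6106,-.3316,.2,1.2
```

```text
t 25.68 pos [ 0.6094 -0.3215  0.2011] a 1.193 tilt 0.0014 gap 0.521 F [-0.  -0.8 -1.9] j [ 0.39  0.8   0.11  1.49 -0.1   0.86  1.72]
[[0.0011, -0.0048, -0.009], [-0.007, -0.001, -0.001]]
--
```

View pics/w17.png

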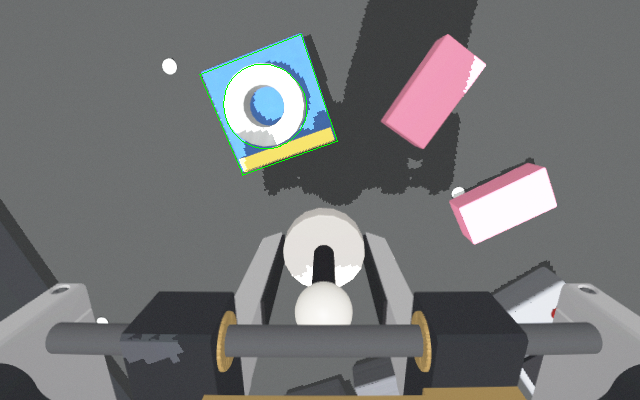

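The riser and ring outlines match, and the ball hangs straight. I'll shift the last 10 mm and lower in stages.

jog_arm(
  motion=[
    [[0.015,-0.002,-0.004],[-0.004,0,0]],
    [[0.02,-0.0025,-0.005],[-0.003,0,0]],
    [[0.025,0,0],[0,0,0]],
    [[0.015,0,0],[0,0,0]],
    [[0.008,0,0],[0,0,0]],
  ],
)

```text
time: 26.1
ee_pos: [0.6085, -0.3313, 0.1144]
tool_rot: [1.605, 1.565, 2.804]
ft_force: [0.3, -0.2, -2.2]
finger_gap: 0.525
```

jog_arm(
  motion=[
    [[0,0,0],[0,0,0]],
    [[0,0,0],[0,0,0]],
    [[0,0,0],[0,0,0]],
    [[0,0,0],[0,0,0]],
    [[0,0,0],[0,0,0]],
  ],
)

```text
time: 26.52
ee_pos: [0.6108, -0.3323, 0.1193]
tool_rot: [-2.393, 1.569, -1.193]
ft_force: [0.5, 0.1, -1.8]
finger_gap: 0.524
```

```bash
STEP=.025 python3 plan.py .6106,-.3316,.103,1.2
```

```text
t 26.52 pos [ 0.6108 -0.3323  0.1193] a 1.2 tilt 0.0014 gap 0.524 F [ 0.5  0.1 -1.8] j [ 0.41  0.91  0.09  1.51 -0.1   0.73  1.74]
[[0.0163, 0.0004, 0.0006], [0.0, -0.001, 0.001]]
--
```

jog_arm(
  motion=[
    [[0.007,0,0],[0,0,0]],
    [[0.006,0,0],[0,0,0]],
    [[0.002,0,0],[0,0,0]],
    [[0,0,0],[0,0,0]],
    [[0,0,0],[0,0,0]],
  ],
)

```text
time: 26.93
ee_pos: [0.6099, -0.332, 0.1025]
tool_rot: [2.026, 1.569, -3.058]
ft_force: [0.3, 0.1, -2.6]
finger_gap: 0.52
```

jog_arm(
  motion=[
    [[0,0,0],[0,0,0]],
    [[0,0,0],[0,0,0]],
    [[0,0,0],[0,0,0]],
  ],
)

```text
time: 27.18
ee_pos: [0.6101, -0.3321, 0.1029]
tool_rot: [2.218, 1.569, -2.866]
ft_force: [0.0, 0.5, -1.8]
finger_gap: 0.528
```

Nearly touching, since the pick was at .102. Lowering 1 mm, then releasing.

jog_arm(
  motion=[
    [[0.0012,0,0],[0,0,0]],
    [[0,0,0],[0,0,0]],
    [[0,0,0],[0,0,0]],
    [[0,0,0],[0,0,0]],
  ],
)

```text
time: 27.52
ee_pos: [0.6102, -0.3322, 0.102]
tool_rot: [2.539, 1.57, -2.545]
ft_force: [0.4, -0.4, 0.2]
finger_gap: 0.521
```

jog_arm(
  motion=[
    [[0,0,0],[0,0,0]],
    [[0,0,0],[0,0,0]],
    [[0,0,0],[0,0,0]],
    [[0,0,0],[0,0,0]],
  ],
  fingers=75,
)

```text
time: 27.85
ee_pos: [0.6101, -0.3321, 0.1017]
tool_rot: [2.256, 1.569, -2.828]
ft_force: [0.6, -0.3, -0.2]
finger_gap: 0.739
```

```bash
python3 - <<'E'
from w import *
wrist('w18',{'ball':(.6106,-.3316,0,0)})
E
python3 plan.py .6106,-.3316,.25,1.2
```

```text
t 27.9 pos [ 0.6101 -0.3321  0.1017] a 1.199 tilt 0.0015 gap 0.747 F [1.1 0.6 0.4] j [ 0.41  0.93  0.09  1.51 -0.11  0.7   1.74]
[[-0.037, 0.0, 0.0], [0.0, 0.0, 0.0]]
[[-0.037, 0.0, 0.0], [0.0, 0.0, 0.0]]
[[-0.037, 0.0, 0.0], [0.0, 0.0, 0.0]]
[[-0.0373, -0.0001, 0.0005], [-0.001, -0.001, -0.001]]
--
```

View pics/w18.png

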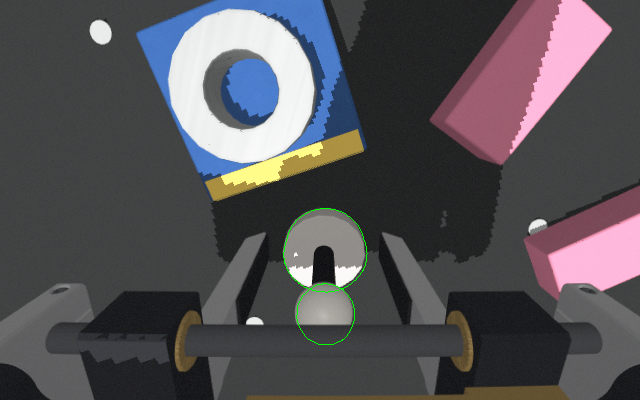

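The ball stands free and upright, and its outline matches. Raising straight up, then doing a final check with all cameras.

jog_arm(
  motion=[
    [[-0.02,0,0],[0,0,0]],
    [[-0.03,0,0],[0,0,0]],
    [[-0.037,0,0],[0,0,0]],
    [[-0.037,0,0],[0,0,0]],
    [[-0.03,0,0],[0,0,0]],
  ],
)

```text
time: 28.32
ee_pos: [0.6106, -0.3323, 0.2586]
tool_rot: [-2.465, 1.569, -1.266]
ft_force: [0.1, 0.6, 1.0]
finger_gap: 0.749
```

jog_arm(
  motion=[
    [[-0.02,0.02,0.01],[0,0,0]],
    [[0,0.03,0.02],[0,0,0]],
    [[0,0.03,0.02],[0,0,0]],
    [[0,0.03,0.02],[0,0,0]],
    [[0,0,0],[0,0,0]],
  ],
)

```text
time: 28.73
ee_pos: [0.5289, -0.22, 0.2755]
tool_rot: [1.27, 1.561, 2.474]
ft_force: [-0.2, 0.8, -0.0]
finger_gap: 0.75
```

jog_arm(
  motion=[
    [[0,0.03,0.025],[0,0,0]],
    [[0,0.03,0.025],[0,0,0]],
    [[0,0.03,0.02],[0,0,0]],
    [[0,0,0],[0,0,0]],
    [[0,0,0],[0,0,0]],
  ],
)

```text
time: 29.15
ee_pos: [0.4743, -0.1274, 0.2762]
tool_rot: [1.825, 1.569, 3.028]
ft_force: [0.8, -1.2, 0.5]
finger_gap: 0.746
```

```bash
python3 - <<'E'
from w import *
cs=pickle.load(open('cs.pkl','rb'))
Q=[('riser',(.5157,-.328,-.038,0)),('ring',(.515,-.328,0,.04)),('ball',(.6104,-.332,0,0)),('silver',(.4355,-.077,0,0)),('plate',(.4775,.2888,.441,0)),('parallel',(.4775,.2888,2.012,.004)),('brass',(.4775,.2888,0,.029))]
for n,k,(x,y,w,h) in [('scene',2.4,(180,90,330,165)),('side',2,(160,140,320,210))]:
    im=optics.snapshot(n)[:,:,::-1].copy();cv2.imwrite(f'pics/{n}_end.png',im)
    big=cv2.resize(im,None,fx=k,fy=k,interpolation=cv2.INTER_CUBIC)
    for a,q in Q:
        for P in M[a][0]:
            p=(cv2.convexHull(proj(cs[n],place(P,q)).astype(np.float32))+.5)*k-.5
            cv2.polylines(big,[p.astype(np.int32)],1,(0,255,0),1)
    cv2.imwrite(f'pics/ove_{n}.png',big[int(y*k):int((y+h)*k),int(x*k):int((x+w)*k)][:600,:800])
wrist('w19',dict(Q))
E
python3 plan.py .6,-.1,.25,1.2
```

```text
t 29.3 pos [ 0.4757 -0.1302  0.2761] a 1.198 tilt 0.0013 gap 0.752 F [-0.   0.3 -0.3] j [ 0.12  0.45  0.12  1.98 -0.08  0.72  1.49]
[[0.007, -0.026, 0.018], [0.0, 0.0, 0.0]]
[[0.006, -0.026, 0.018], [0.0, 0.0, 0.0]]
[[0.007, -0.026, 0.019], [0.0, 0.0, 0.0]]
[[0.0061, -0.0268, 0.0184], [-0.002, -0.001, 0.0]]
--
```

View pics/ove_scene.png

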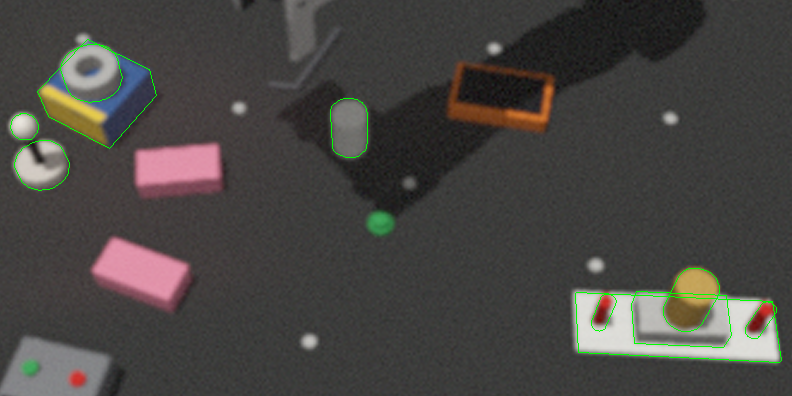

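View pics/ove_side.png

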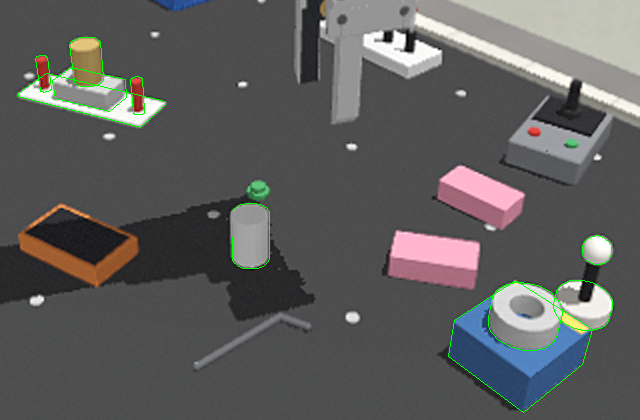

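View pics/w19.png

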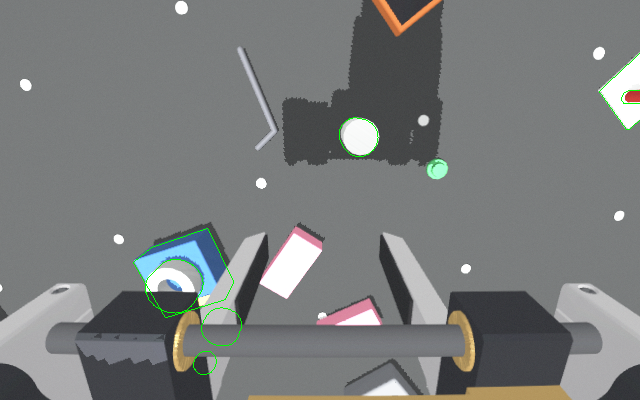

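```bash
python3 -c "
from station import order;print(order.job_done())"
```

```text
the job is handed in; nothing more can be done
None
```

I laid out the probe check and handed it in at about 29 s of the 104 s allowed; `job_done` gives no verdict.

- **Block and brass:** the steel block is flat on the gate plate, midway between the posts and along their line. The brass cylinder stands on its middle.
- **Ring:** it lies flat on the middle of the riser.
- **Reference ball:** I carried it upright by its foot and stood it on the granite, in line with the middle of the yellow face, with about a 30 mm gap.
- **Silver cylinder:** I never touched it, and it is still where it started.

**Last checks:**
- In the final scene and side pictures, the outlines I predicted for the block, brass, ring, ball and silver cylinder lay on the objects to about 1–3 mm. The gripper was clear and open at a TCP height of 0.276 m.
- The final wrist picture was less useful. The ball was hidden behind the gripper, and the riser and ring outlines at the picture's edge were several pixels off. I went by the two fixed cameras there.
- The last silhouette fits were rough on some placed objects: the brass and ring fits came out 1–3 mm from where I aimed. The wrist-picture fit of the placed block failed (fit error 0.83), so I judged the block by its outline.

**During the run:**
- Joint 6 reached its lower limit while I was picking the ring, so I gripped it about 8 mm higher than planned. It held.
- The arm overshot and drifted a few millimetres after some moves, so I lowered in small steps.

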